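# Make up two transformer kits

### The job

Make up two transformer kits from the loose parts standing on the bench (not those in the crates): the blue three-compartment tray gets the yellow-taped coil, the dark ferrite core and the aluminium bracket; the red two-compartment tray gets the bare copper coil and the green terminal block. Put one part in each compartment, in any order, standing upright and flat on the compartment's floor, and set each part down rather than dropping it. Lift the bracket straight off the pile so that the two boards beneath stay where they are, and leave the large wire spool alone.

Things in the scene. Friction and masses are not known exactly. Their poses are not given: they have to be found in the camera images.
- blue_tray: Blue plastic kit tray, 196 x 68 x 12 mm, with three open compartments in a row, each 60 x 60 mm inside, centred at x = -64, 0 and +64 mm, y = 0. Walls 4 mm thick, rims 12 mm above its underside, floor 4 mm thick (compartment floor 4 mm above the origin, 8 mm deep). Fixed to the bench, flat. Origin: centre of the underside; x along the row of compartments, y across it, z up.
- red_tray: Red plastic kit tray, 132 x 68 x 12 mm, with two open compartments in a row, each 60 x 60 mm inside, centred at x = -32 and +32 mm, y = 0. Walls 4 mm thick, rims 12 mm above its underside, floor 4 mm thick (compartment floor 4 mm above the origin, 8 mm deep). Fixed to the bench, flat. Origin: centre of the underside; x along the row of compartments, y across it, z up.
- yellow_coil: Small coil bobbin wrapped in yellow tape. Upright: black square base 32 x 32 x 8 mm with small pins, round winding 29 mm in diameter from 8 to 38 mm up, black round flange 32 mm in diameter from 38 to 45 mm up with a disc of the winding's colour on its top face. Loose, about 70 g; grip the top flange from any side. Origin: centre of the underside; z up, x and y square to the base.
- copper_coil: Small coil bobbin wound with bare copper-brown wire, no tape. Upright: black square base 32 x 32 x 8 mm with small pins, round winding 29 mm in diameter from 8 to 38 mm up, black round flange 32 mm in diameter from 38 to 45 mm up with a disc of the winding's colour on its top face. Loose, about 70 g; grip the top flange from any side. Origin: centre of the underside; z up, x and y square to the base.
- ferrite_core: Dark grey ferrite E-core standing on its back, three legs up: 40 (x) x 30 (y) x 40 (z) mm; solid back 12 mm thick below, legs above it side by side along x, each the full 30 mm in y. Loose, about 130 g; grip across y (30 mm) near the top. Origin: centre of the underside, z up.
- terminal_block: Green plastic terminal block with three screw heads on top in a row along x: 44 (x) x 30 (y) x 38 (z) mm. Loose, about 60 g; grip across y (30 mm) near the top. Origin: centre of the underside, z up.
- bracket: Bare aluminium bracket of inverted T shape, on top of the pile: foot plate 44 (x) x 40 (y) x 6 (z) mm, and on its middle an upright tongue 32 mm long in x and 10 mm thick in y that rises to 42 mm above the underside. Loose, about 80 g; grip the tongue across y near its top. Origin: centre of the underside, z up; at the start the underside is 12 mm above the bench.
- upper_board: Brown board, 90 x 36 x 6 mm, lying loose across the black board and under the bracket; stays where it is. Origin: centre of the underside, x along its length.
- lower_board: Black board, 90 x 36 x 6 mm, lying loose on the bench at the bottom of the pile; stays where it is. Origin: centre of the underside, x along its length.
- wire_spool: Bystander: large upright spool of copper wire with white flanges 70 mm in diameter, 70 mm tall, standing loose on the bench (600 g). Leave alone. Origin: centre of the underside, z up.
There are look-alikes about, which are no part of the job. There is more than one size of the ferrite_core; the one meant has the size given above.

How it is judged:
By the outcome, as a careful person would: the job done as asked, in the order asked, and still so for the second after the job is handed in, with the robot touching nothing.
It also fails if it takes over 123 s, if anything falls off the work surface, if the arm or the gripper's body presses on something with over 40 N, if the wrist force passes 120 N, or if a joint passes its speed limit or range.

### The arm

A 7-joint arm with a two-finger parallel gripper is mounted at the origin on the work surface. World frame = base frame: x ahead of the robot, y to its left, z up, the work surface at z = 0. Lengths are in m, angles in rad, forces in N, time in s.
With the tool pointing down it reaches from about 0.4 to 0.85 m from the base axis. Payload 10.4 kg.
Tool frame: the origin (TCP) lies between the finger pads; the fingertips stand 17 mm ahead of it and the grasp point (between the pads) lies 2 mm behind it; x points along the fingers, y is the direction in which the jaws open and shut, and the axes are right-handed (so a half turn about x gives the same grasp; the last joint's range is limited). The gripper opens to 87 mm and grips with 3 to 60 N. Pads are 19 mm wide; open, the fingers measure 117 mm over their backs; the gripper's body (75 mm by 190 mm) begins 51 mm behind the grasp point.
Start: joints at [1.092, 0.332, -0.065, 1.46, 0.022, 1.35, -0.088], TCP at [0.275, -0.561, 0.24] pointing down, gripper open.
Joint ranges: [-2.6, 2.6], [-0.5, 2.12], [-1.47, 1.34], [0.16, 2.42], [-1.27, 4.41], [0.06, 2.06], [-2.6, 2.6]. Speed limits (rad/s): [2.22, 2.22, 2.79, 2.79, 3.14, 3.14, 3.14].

### API

Orientations are given as a unit quaternion [x, y, z, w].
In Python, from bench import r, optics, close_job gives the robot as it stands.
- The arm moves only by the shell command python3 -m inch 'ROWS' [OPENING] [FORCE]. ROWS is JSON, a list of rows, each an object with "translation": the shift along the tool's x, y, z in cm, a list of three; "spin": the turn about the tool's x in degrees. In form: [{"translation": [tx, ty, tz], "spin": spin}, ...]. A call has 1 to 20 rows; each row shifts and turns the pose as measured when the row begins, along the tool's axes as they then stand; what a row does not reach is not made up. A row lasts 1/8 s, in which the tool goes at most 62.5 mm and 10.7 degrees, less where a joint would pass 70% of its speed; a pose out of reach is approached as far as the arm can. A call is refused whole if a number of a shift passes 6.25 or a number of a turn 10.7, either way. A call with a gripper value outside its range is refused whole. OPENING is the closure, from 0 (fully open) to 1 (shut), set as the call begins (- or left out, the last holds). The fingers move at their own pace and stop on an object; FORCE is the grip in N (left out, the last holds). Time passes only in rows, so rows that do not move let the fingers close. It gives the time, the measured TCP pose, the force and the opening at its end, in the units of the state.
- r.read_state(): the state, without advancing time (a new reading comes with each control period).
- optics.camera(name): name is "scene" or "side" or "wrist"; returns the picture (480x640x3 uint8, red, green, blue); there is no depth.
- optics.camera_model(name): a dict with "camera_matrix" (3x3 intrinsics, pixels), "world_from_camera" (4x4, takes a point from camera to world coordinates); the wrist camera has in their place "tool_from_camera" (4x4, takes a point from camera to tool coordinates, whose origin is the TCP and whose axes are the tool frame's). Camera axes: x right, y down, z forward; pixel columns grow to the right and rows downward; lengths in m; the calibration is good to about 2 mm. A picture is of the moment at which its call begins: read the wrist's pose just before it. camera_model takes no time and is no camera call.
- close_job(): hands the job in, once; it reports no verdict.
The state is a dict: "time": time; "joint_positions": joint angles; "joint_vel": joint speeds; "joint_torque": joint torques, N m; "ee_pos": TCP position; "eef_rot": TCP orientation; "ft_force": force on the tool from outside, world axes, zero at the start; "torque": the same for the moment, N m; "width": finger opening in m.
Only numpy, scipy, OpenCV 4.12 (cv2) and the standard library are available. Lean on these libraries where they do the work, as an engineer would, in place of code of your own. Each camera call takes 0.05 s, during which the arm holds its last target.

## Working session

There is one attempt and no reset: what is moved stays moved. The work goes in short steps, Python scripts to look and compute and a shell command to move; the robot and the scene stay as the last step left them, time stands still between calls to the robot, and variables do not carry over. Pictures are saved under pics/ and viewed, and the job is handed in when it is done.

```bash
ls; mkdir -p pics
python3 - <<'E'
from bench import r, optics
import cv2,numpy as np
np.set_printoptions(precision=4,suppress=True)
s=r.read_state()
for k in s: print(k,np.round(s[k],4))
for n in ["scene","side","wrist"]:
    cv2.imwrite(f"pics/{n}0.png",optics.camera(n)[:,:,::-1])
    m=optics.camera_model(n)
    for k in m: print(n,k,m[k])
E
```

```text
pics
time 0.0
joint_positions [ 1.0924  0.3329 -0.0647  1.461   0.0216  1.3499 -0.0885]
joint_vel [ 0.001   0.0001  0.0006 -0.002  -0.001  -0.0002 -0.0006]
joint_torque [ -0.0004 -62.3252   0.0243 -38.9908  -0.0613   0.0395   0.0002]
ee_pos [ 0.275  -0.5609  0.2387]
eef_rot [-0.6887 -0.1603  0.689  -0.1593]
ft_force [ 0.3193 -0.895  -0.5595]
torque [0.0574 0.0137 0.0184]
width 0.0869
scene camera_matrix [[438.1352   0.     322.9873]
 [  0.     438.1352 240.3922]
 [  0.       0.       1.    ]]
scene world_from_camera [[-0.6292  0.6347 -0.4487  0.9204]
 [ 0.7772  0.5212 -0.3525  0.3878]
 [ 0.0101 -0.5705 -0.8212  0.7923]
 [ 0.      0.      0.      1.    ]]
side camera_matrix [[469.4109   0.     316.4809]
 [  0.     469.4109 239.0088]
 [  0.       0.       1.    ]]
side world_from_camera [[-0.8175 -0.3106  0.4849  0.0763]
 [-0.5759  0.4394 -0.6894  0.731 ]
 [ 0.0011 -0.8429 -0.5381  0.5519]
 [ 0.      0.      0.      1.    ]]
wrist camera_matrix [[406.8173   0.     311.6264]
 [  0.     406.8173 242.4179]
 [  0.       0.       1.    ]]
wrist tool_from_camera [[ 0.0007 -0.2446  0.9696 -0.146 ]
 [ 1.      0.0006 -0.0005 -0.0003]
 [-0.0005  0.9696  0.2446 -0.0675]
 [ 0.      0.      0.      1.    ]]
```

View pics/scene0.png

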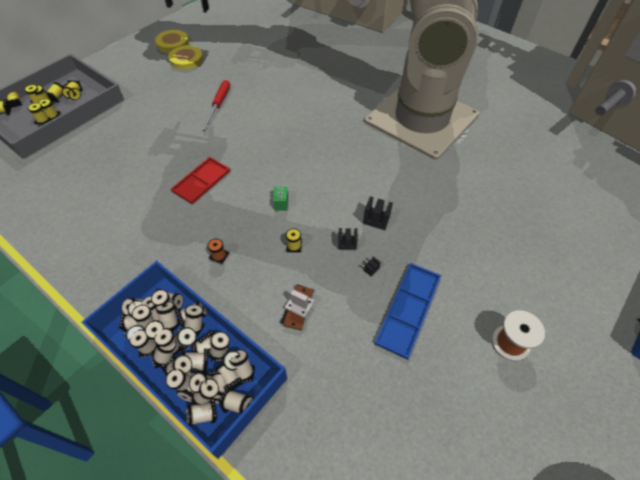

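View pics/side0.png

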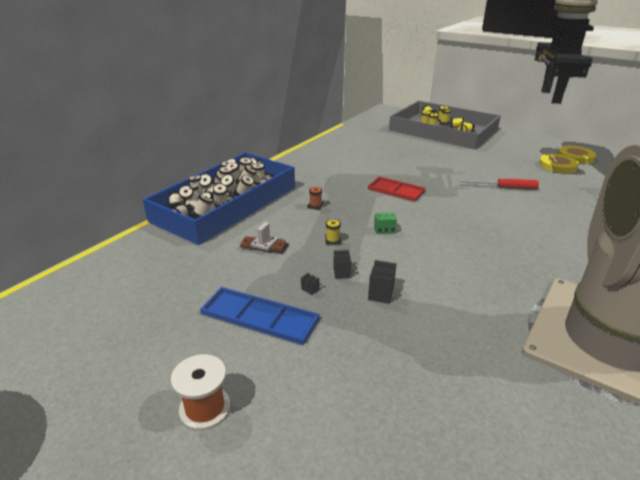

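View pics/wrist0.png

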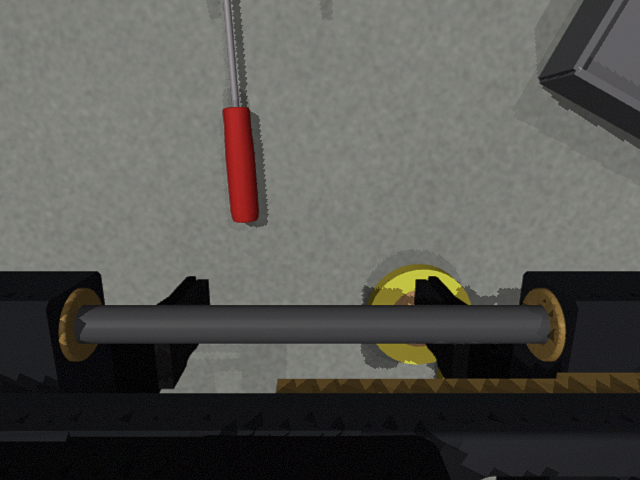

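Scene picture: red tray (201,180), green block (281,197), yellow coil (293,240), copper coil (217,250), bracket pile (298,305), blue tray (409,310), spool (520,335). There are three dark E-cores, at (377,212), (347,238) and (371,265). I'll measure these.

```bash
cat > h.py <<'E'
from bench import r, optics
import cv2,numpy as np
from scipy.spatial.transform import Rotation as R
np.set_printoptions(precision=4,suppress=True)
def model(n,st=None):
    m=optics.camera_model(n); K=np.array(m["camera_matrix"])
    if n=="wrist":
        st=st or r.read_state()
        T=np.eye(4);T[:3,:3]=R.from_quat(st["eef_rot"]).as_matrix();T[:3,3]=st["ee_pos"]
        W=T@np.array(m["tool_from_camera"])
    else: W=np.array(m["world_from_camera"])
    return K,W
def ray(M,uv):
    K,W=M; d=W[:3,:3]@np.linalg.solve(K,[uv[0],uv[1],1.]); return W[:3,3],d/np.linalg.norm(d)
def onplane(M,uv,z):
    o,d=ray(M,uv); return o+d*(z-o[2])/d[2]
def proj(M,p):
    K,W=M; c=W[:3,:3].T@(np.array(p)-W[:3,3]); q=K@c; return q[:2]/q[2]
def tri(M1,u1,M2,u2):
    o1,d1=ray(M1,u1);o2,d2=ray(M2,u2)
    A=np.stack([d1,-d2],1);t=np.linalg.lstsq(A,o2-o1,rcond=None)[0]
    a=o1+d1*t[0];b=o2+d2*t[1];return (a+b)/2,np.linalg.norm(a-b)
def crop(img,x0,y0,x1,y1,f,name):
    c=cv2.resize(img[y0:y1,x0:x1],None,fx=f,fy=f,interpolation=cv2.INTER_CUBIC);cv2.imwrite(name,c)
E
python3 - <<'E'
from h import *
s=cv2.imread("pics/scene0.png");d=cv2.imread("pics/side0.png")
crop(s,260,180,450,370,3,"pics/c1.png")
crop(d,200,180,420,345,3,"pics/c2.png")
S=model("scene")
for n,u in dict(red=(201,180),green=(281,197),yel=(293,240),cop=(217,250),br=(298,305),blue=(409,310),spool=(520,335),c1=(377,225),c2=(347,246),c3=(371,272)).items(): print(n,onplane(S,u,.01))
E
```

```text
red [ 0.5415 -0.2847  0.01  ]
green [ 0.4593 -0.1013  0.01  ]
yel [0.5335 0.0009 0.01  ]
cop [ 0.656  -0.1073  0.01  ]
br [0.6447 0.1115 0.01  ]
blue [0.5151 0.2871 0.01  ]
spool [0.4255 0.4789 0.01  ]
c1 [0.3839 0.1188 0.01  ]
c2 [0.4715 0.1012 0.01  ]
c3 [0.4918 0.1791 0.01  ]
```

View pics/c1.png

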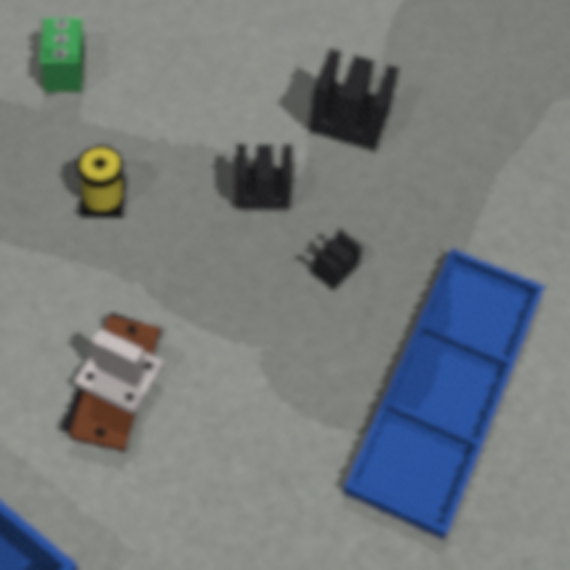

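View pics/c2.png

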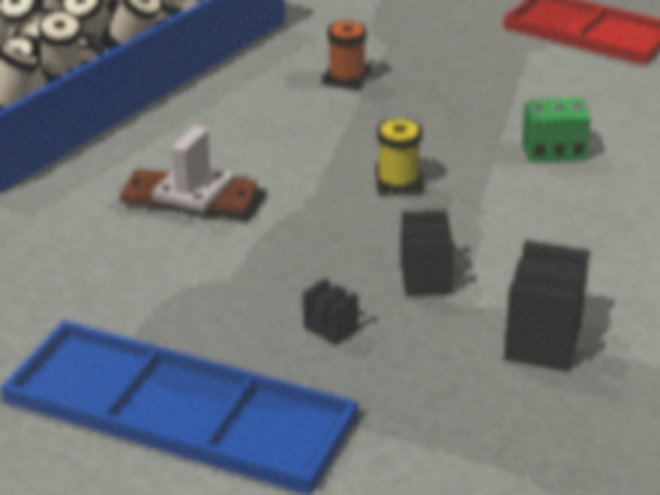

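Run:
```python
from h import *
S=model("scene")
f=lambda x,y:(260+x/3,180+y/3)
for n,a,b in [("large",(310,130),(377,150)),("med",(234,208),(290,210)),("small",(310,262),(335,288)),("tray long",(345,490),(453,250)),("yellow base",(79,215),(124,215))]:
    p=onplane(S,f(*a),0);q=onplane(S,f(*b),0);print(n,p,q,np.linalg.norm(p-q))
```

```text
large [0.3929 0.0887 0.    ] [0.3762 0.1385 0.    ] 0.05248040645654496
med [0.4852 0.0877 0.    ] [0.4608 0.1202 0.    ] 0.04053918062045268
small [ 0.4872  0.1572 -0.    ] [ 0.4933  0.1831 -0.    ] 0.02660301618833742
tray long [0.6096 0.2734 0.    ] [0.4147 0.23   0.    ] 0.19959877656522934
yellow base [0.5608 0.0051 0.    ] [0.5403 0.0302 0.    ] 0.03240236007759282
```

Cores: the large one (377,212) has a 52 mm base, the middle one (347,238) 40.5 mm and the small one (371,265) 27 mm. So the middle one fits the 40 mm given, and the crop confirms it. Next I survey the parts with the wrist camera.

```bash
cat >> h.py <<'E'
def go(p,yaw=None,st=None):
    """print the shift in tool axes (cm) and spin (deg) from the present pose to TCP p, jaw axis at yaw deg (mod 180)"""
    st=st or r.read_state(); Rm=R.from_quat(st["eef_rot"]).as_matrix()
    d=Rm.T@(np.array(p)-np.array(st["ee_pos"]))*100
    y=np.degrees(np.arctan2(Rm[1,1],Rm[0,1])); out=None
    if yaw is not None: out=-((yaw-y+90)%180-90)   # tool x is down: + spin turns clockwise from above
    print("t",round(st["time"],2),"tcp",np.round(st["ee_pos"],4),"x",Rm[:,0].round(4),"jaw",round(y,2),"j",np.round(st["joint_positions"],2))
    print("shift cm",d.round(2),"norm",np.linalg.norm(d).round(2),"spin",out)
E
python3 - <<'E'
from h import *
go([.53,-.03,.26],0)
E
```

```text
t 0.15 tcp [ 0.275 -0.561  0.239] x [-0.0005  0.0009 -1.    ] jaw -63.88 j [ 1.09  0.33 -0.06  1.46  0.02  1.35 -0.09]
shift cm [ -2.07 -36.45 -46.27] norm 58.94 spin -63.880697900171924
```

```bash
python3 -m inch '[{"translation":[-0.2,-3.6,-4.6],"spin":0},{"translation":[-0.2,-3.6,-4.6],"spin":0},{"translation":[-0.2,-3.6,-4.6],"spin":0},{"translation":[-0.2,-3.6,-4.6],"spin":0},{"translation":[-0.2,-3.6,-4.6],"spin":0},{"translation":[-0.2,-3.6,-4.6],"spin":0},{"translation":[-0.2,-3.6,-4.6],"spin":0},{"translation":[-0.2,-3.6,-4.6],"spin":0},{"translation":[-0.2,-3.6,-4.6],"spin":0},{"translation":[-0.2,-3.6,-4.6],"spin":0},{"translation":[0,0,0],"spin":0}]' 0 20
python3 - <<'E'
from h import *
go([.53,-.03,.26],0)
cv2.imwrite("pics/w1.png",optics.camera("wrist")[:,:,::-1])
E
```

```text
time: 1.52
ee_pos: [0.5355, -0.0181, 0.2572]
eef_rot: [-0.688, -0.16, 0.69, -0.158]
ft_force: [-0.9, -1.3, -1.1]
width: 0.0872
t 1.52 tcp [ 0.5355 -0.0181  0.2572] x [-0.0025  0.0024 -1.    ] jaw -64.01 j [ 0.44  0.17 -0.54  1.65  0.09  1.35 -1.23]
shift cm [-0.28  0.83  1.01] norm 1.33 spin -64.00974223478192
```

View pics/w1.png

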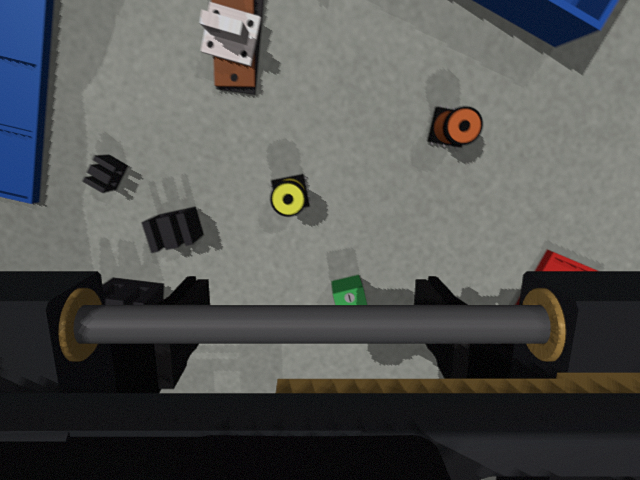

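Wrist view: yellow coil (288,198), copper coil (463,126), pile (232,40), middle core (172,228), small core (105,174). The green block and both trays are partly hidden, so I back off to see them all.

```bash
python3 -m inch '[{"translation":[-4,0,4],"spin":0},{"translation":[-4,0,4],"spin":0},{"translation":[-3,-2,2],"spin":0},{"translation":[0,0,0],"spin":0},{"translation":[0,0,0],"spin":0}]'
python3 - <<'E'
from h import *
import json
st=r.read_state()
json.dump({k:list(st[k]) for k in("ee_pos","eef_rot")},open("w2.json","w"))
cv2.imwrite("pics/w2.png",optics.camera("wrist")[:,:,::-1])
E
```

```text
time: 2.2
ee_pos: [0.4315, -0.054, 0.3686]
eef_rot: [-0.688, -0.155, 0.692, -0.153]
ft_force: [-0.1, -0.1, 1.3]
width: 0.087
```

View pics/w2.png

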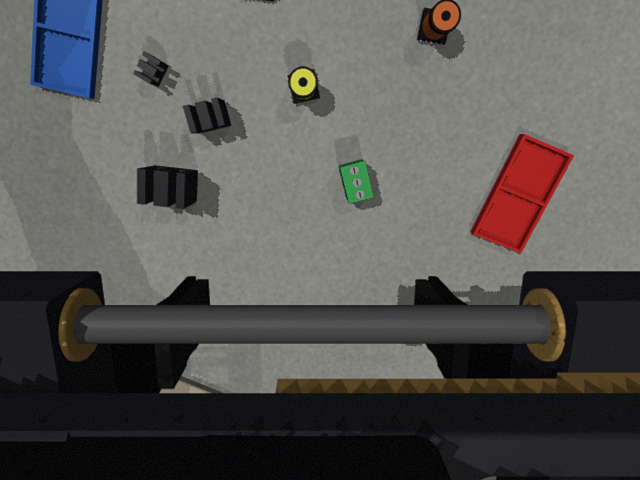

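Run:
```python
from h import *
import json
S=model("scene");D=model("side");W2=model("wrist",json.load(open("w2.json")))
def mask(img,lo,hi):
    h=cv2.cvtColor(img,cv2.COLOR_BGR2HSV);m=cv2.inRange(h,np.array(lo),np.array(hi));return m
def comps(m,mn=25):
    n,l,s,c=cv2.connectedComponentsWithStats(m)
    return [(i,s[i],c[i].round(1)) for i in range(1,n) if s[i][4]>=mn],l
ims={n:cv2.imread(f"pics/{n}.png") for n in("scene0","side0","w2")}
M={"scene0":S,"side0":D,"w2":W2}
cols=dict(red=((0,180,90),(4,255,255)),blue=((105,150,60),(120,255,255)),green=((50,100,40),(75,255,255)),yellow=((24,150,100),(34,255,255)),copper=((5,150,60),(14,255,255)))
for n in ims:
    for c,(lo,hi) in cols.items():
        cs,l=comps(mask(ims[n],lo,hi))
        for i,s,ce in cs:
            if s[4]<60 and n=="w2":continue
            line=f"{n} {c} bbox{s[:4].tolist()} A{s[4]} c{ce}"
            if c in("red","blue") and s[4]>800:
                q=np.argwhere(l==i)[:,::-1].astype(float)
                P=np.array([onplane(M[n],u,.012)[:2] for u in q]).astype(np.float32)
                rc=cv2.minAreaRect(P*1000);line+=f" RECT {np.round(rc[0],1)} {np.round(rc[1],1)} {rc[2]:.1f}"
            print(line)
```

```text
scene0 red bbox[214, 81, 15, 25] A161 c[221.5  92.4]
scene0 red bbox[172, 158, 57, 44] A1138 c[200.2 179.8] RECT [ 540.8 -285.3] [129.1  68.1] 3.7
scene0 blue bbox[83, 262, 203, 195] A8855 c[187.3 357.6] RECT [844.4   2.5] [373.9 177.4] 89.9
scene0 blue bbox[376, 264, 64, 94] A3036 c[407.7 310.8] RECT [511.6 284.1] [196.2  66. ] 12.4
scene0 blue bbox[173, 325, 8, 9] A25 c[176.4 328.8]
scene0 blue bbox[632, 336, 8, 22] A102 c[636.7 347.8]
scene0 blue bbox[207, 357, 12, 15] A99 c[211.  364.6]
scene0 blue bbox[0, 393, 93, 68] A1673 c[ 33.2 433. ] RECT [1106.1  -68. ] [ 59.8 210.6] 12.5
scene0 green bbox[273, 186, 14, 24] A250 c[280.2 198.7]
scene0 green bbox[0, 253, 221, 227] A16231 c[ 90.  399.5]
scene0 green bbox[27, 352, 7, 14] A32 c[ 29.9 358.7]
scene0 green bbox[23, 365, 7, 11] A29 c[ 26.4 369.8]
scene0 green bbox[4, 367, 9, 10] A28 c[  7.6 371.2]
scene0 green bbox[12, 369, 9, 12] A32 c[ 16.  375.1]
scene0 green bbox[53, 378, 10, 12] A27 c[ 57.4 383.4]
scene0 green bbox[33, 399, 43, 41] A669 c[ 55.7 420. ]
scene0 green bbox[0, 447, 12, 33] A210 c[  3.7 466.9]
scene0 yellow bbox[156
[... 1751 characters left out ...]
w bbox[0, 221, 148, 77] A504 c[ 71.2 259.8]
side0 yellow bbox[327, 220, 12, 7] A65 c[332.6 223.1]
side0 yellow bbox[327, 229, 11, 13] A104 c[331.3 235. ]
side0 copper bbox[310, 188, 11, 4] A33 c[315.1 189.7]
side0 copper bbox[311, 196, 5, 9] A30 c[312.8 200.8]
side0 copper bbox[183, 393, 40, 28] A656 c[202.8 408.5]
w2 red bbox[473, 135, 100, 118] A5585 c[521.2 193.5] RECT [ 540.4 -287.3] [131.2  68.7] 3.7
w2 blue bbox[31, 0, 67, 98] A5282 c[65.2 45.3] RECT [465.8 276. ] [104.8  68.9] 12.7
w2 green bbox[339, 160, 35, 43] A869 c[355.9 180.7]
w2 yellow bbox[290, 68, 26, 28] A483 c[302.5  81.5]
w2 copper bbox[432, 1, 28, 30] A574 c[445.5  15.2]
w2 copper bbox[423, 14, 21, 25] A157 c[429.2  29.2]
```

Run:
```python
from h import *
import json
q=np.array([-0.688,-0.16,0.69,-0.158]);q/=np.linalg.norm(q)
W1=model("wrist",dict(ee_pos=[.5355,-.0181,.2572],eef_rot=q));W2=model("wrist",json.load(open("w2.json")))
S=model("scene")
w1=cv2.imread("pics/w1.png")
h=cv2.cvtColor(w1,cv2.COLOR_BGR2HSV)
for nm,lo,hi in[("yel",(24,150,100),(34,255,255)),("cop",(5,150,60),(14,255,255))]:
    n,l,s,c=cv2.connectedComponentsWithStats(cv2.inRange(h,np.array(lo),np.array(hi)))
    for i in range(1,n):
        if s[i][4]>200: print(nm,s[i],c[i],onplane(W1,c[i],.045))
print("w2 yel",onplane(W2,(302.5,81.5),.045),"cop",onplane(W2,(445.5,15.2),.045))
print("scene yel",onplane(S,(292.9,234.5),.045),"cop",onplane(S,(215.1,244.9),.045))
crop(w1,60,0,320,260,3,"pics/c3.png")
crop(cv2.imread("pics/w2.png"),100,40,400,240,2.6,"pics/c4.png")
```

```text
yel [272 183  32  32 692] [287.5535 198.6156] [0.5406 0.0094 0.045 ]
cop [215  57  40  30 791] [234.3211  74.3085] [0.6143 0.0924 0.045 ]
cop [447 108  34  35 843] [463.8446 125.1957] [ 0.6624 -0.0979  0.045 ]
cop [434 111  15  32 212] [440.25   125.8066] [ 0.6533 -0.0803  0.045 ]
w2 yel [0.5412 0.0105 0.045 ] cop [ 0.6631 -0.0969  0.045 ]
scene yel [0.5404 0.0088 0.045 ] cop [ 0.6616 -0.0974  0.045 ]
```

View pics/c3.png

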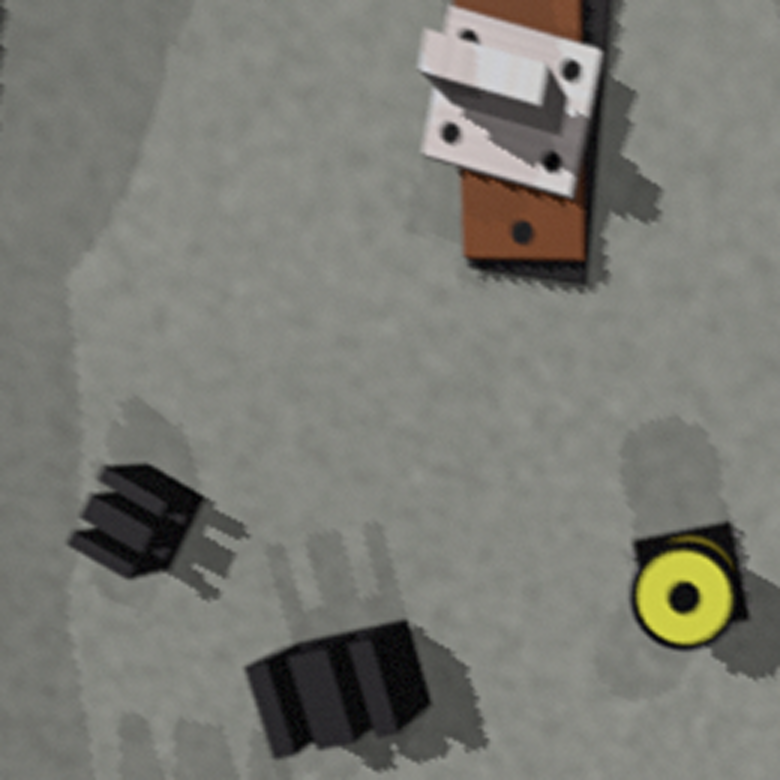

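View pics/c4.png

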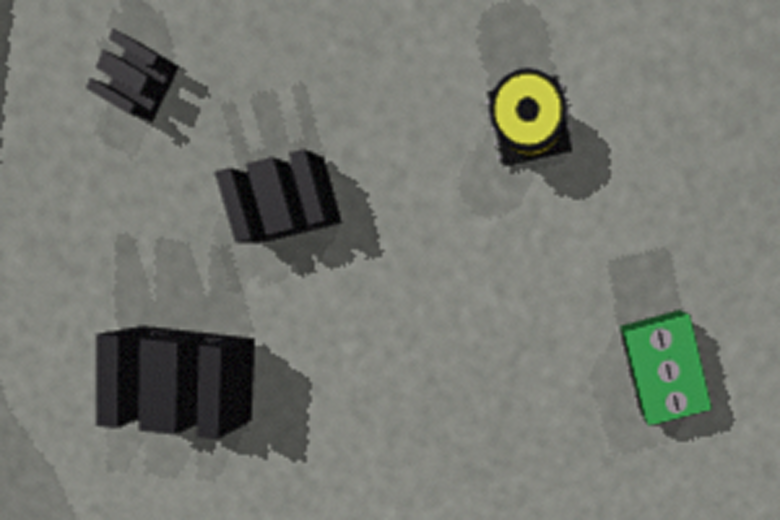

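Run:
```python
from h import *
import json
W2=model("wrist",json.load(open("w2.json")))
f=lambda p:(100+(p[0]+.5)/2.6-.5,40+(p[1]+.5)/2.6-.5)
def quad(n,c,z):
    P=np.array([onplane(W2,f(p),z)[:2] for p in c]);e=np.roll(P,-1,0)-P
    print(n,P.mean(0),np.linalg.norm(e,axis=1),np.degrees(np.arctan2(e[:,1],e[:,0])))
quad("core",[(217,172),(318,150),(340,222),(238,242)],.04)
quad("green",[(625,330),(690,317),(711,410),(648,425)],.038)
P=np.array([onplane(W2,f(p),.038)[:2] for p in[(661,339),(669,371),(676,403)]]);d=P[2]-P[0];print(P,np.degrees(np.arctan2(d[1],d[0])))
go([.5407,.0096,.12],-77.4)
```

```text
core [0.4641 0.0926] [0.0445 0.0304 0.0454 0.0296] [ -53.3003 -139.7706  125.779    38.5456]
green [ 0.469  -0.0926] [0.0292 0.0427 0.0291 0.0439] [ -53.576  -140.0679  128.8237   39.9607]
[[ 0.4802 -0.0831]
 [ 0.4691 -0.0927]
 [ 0.4576 -0.1021]] -140.0318197664546
t 2.25 tcp [ 0.4317 -0.0537  0.3686] x [-0.007   0.0009 -1.    ] jaw -64.78 j [ 0.56 -0.11 -0.48  1.67 -0.05  1.57 -1.05]
shift cm [ 24.79  -0.99 -12.71] norm 27.88 spin 12.618602072754186
```

```bash
python3 -m inch '[{"translation":[5,-0.2,-2.6],"spin":0},{"translation":[5,-0.2,-2.6],"spin":0},{"translation":[5,-0.2,-2.6],"spin":0},{"translation":[5,-0.2,-2.6],"spin":0},{"translation":[5,-0.2,-2.6],"spin":0},{"translation":[0,0,0],"spin":6},{"translation":[0,0,0],"spin":6},{"translation":[0,0,0],"spin":0}]' 0.3 20
python3 - <<'E'
from h import *
go([.5407,.0096,.08],-77.4)
cv2.imwrite("pics/w3.png",optics.camera("wrist")[:,:,::-1])
E
```

```text
time: 3.25
ee_pos: [0.5437, 0.0108, 0.0984]
eef_rot: [-0.695, -0.081, 0.71, -0.076]
ft_force: [0.2, 0.6, 0.3]
width: 0.0608
t 3.25 tcp [0.5437 0.0108 0.0984] x [-0.0227  0.0053 -0.9997] jaw -77.22 j [ 0.36  0.35 -0.54  1.8   0.19  1.07 -1.59]
shift cm [1.85 0.07 0.28] norm 1.87 spin 0.18452213289371855
```

View pics/w3.png

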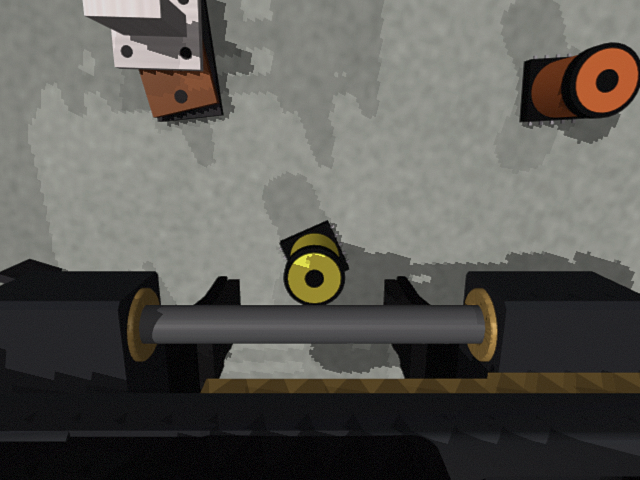

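Run:
```python
from h import *
st=r.read_state();M=model("wrist",st)
h=cv2.cvtColor(cv2.imread("pics/w3.png"),cv2.COLOR_BGR2HSV)
n,l,s,c=cv2.connectedComponentsWithStats(cv2.inRange(h,np.array((24,150,60)),np.array((34,255,255))))
for i in range(1,n):
    if s[i][4]>100: print(s[i],c[i])
p=onplane(M,(315,278),.045);print(p)
go([p[0],p[1],.0395])
go([.5407,.0096,.0395])
```

```text
[290 233  49  23 479] [313.9248 242.1315]
[ 288  253   53   50 1859] [313.8876 277.4675]
[0.5409 0.0094 0.045 ]
t 3.3 tcp [0.5437 0.0107 0.0986] x [-0.0223  0.0051 -0.9997] jaw -77.14 j [ 0.36  0.35 -0.54  1.8   0.19  1.07 -1.59]
shift cm [5.92 0.12 0.18] norm 5.92 spin None
t 3.3 tcp [0.5437 0.0107 0.0986] x [-0.0223  0.0051 -0.9997] jaw -77.14 j [ 0.36  0.35 -0.54  1.8   0.19  1.07 -1.59]
shift cm [5.92 0.1  0.2 ] norm 5.92 spin None
```

```bash
python3 -m inch '[{"translation":[1.5,0,0.1],"spin":0},{"translation":[1.5,0,0.1],"spin":0},{"translation":[1.5,0.1,0],"spin":0},{"translation":[1.4,0,0],"spin":0},{"translation":[0,0,0],"spin":0}]'
python3 - <<'E'
from h import *
go([.5408,.0095,.0395])
E
```

```text
time: 3.92
ee_pos: [0.5396, 0.0089, 0.0343]
eef_rot: [-0.694, -0.083, 0.711, -0.078]
ft_force: [-0.1, 0.4, 0.1]
width: 0.0612
t 3.92 tcp [0.5396 0.0089 0.0343] x [-0.024   0.0051 -0.9997] jaw -76.92 j [ 0.34  0.43 -0.52  1.85  0.24  0.95 -1.63]
shift cm [-0.52 -0.03 -0.12] norm 0.53 spin None
```

```bash
python3 -m inch '[{"translation":[-0.5,0,-0.1],"spin":0},{"translation":[0,0,0],"spin":0}]' && python3 -m inch '[{"translation":[0,0,0],"spin":0},{"translation":[0,0,0],"spin":0},{"translation":[0,0,0],"spin":0},{"translation":[0,0,0],"spin":0}]' 0.8 15
python3 - <<'E'
from h import *
go([.5408,.0095,.0395])
E
```

```text
time: 4.18
ee_pos: [0.5415, 0.0094, 0.0404]
eef_rot: [-0.695, -0.083, 0.71, -0.078]
ft_force: [0.7, -0.7, 0.4]
width: 0.061
time: 4.68
ee_pos: [0.5421, 0.0093, 0.0414]
eef_rot: [-0.695, -0.083, 0.71, -0.078]
ft_force: [0.4, -0.5, -0.9]
width: 0.0312
t 4.67 tcp [0.5421 0.0093 0.0414] x [-0.0208  0.005  -0.9998] jaw -76.92 j [ 0.34  0.42 -0.52  1.84  0.24  0.96 -1.62]
shift cm [ 0.19 -0.05  0.12] norm 0.23 spin None
```

```bash
python3 -m inch '[{"translation":[-1.5,0,0],"spin":0},{"translation":[-3,0,0],"spin":0},{"translation":[-3,0,0],"spin":0},{"translation":[-3,-3,1],"spin":0},{"translation":[-3,-3,1],"spin":0},{"translation":[-1,-3,1],"spin":0},{"translation":[0,-3,2],"spin":0},{"translation":[0,-3,2],"spin":0},{"translation":[0,0,0],"spin":0},{"translation":[0,0,0],"spin":0}]'
python3 - <<'E'
from h import *
import json
st=r.read_state()
json.dump({k:list(st[k]) for k in("ee_pos","eef_rot")},open("w4.json","w"))
cv2.imwrite("pics/w4.png",optics.camera("wrist")[:,:,::-1])
go([.5115,.286,.2],-77.4)
E
```

```text
time: 5.92
ee_pos: [0.4407, 0.1437, 0.2028]
eef_rot: [-0.698, -0.084, 0.707, -0.079]
ft_force: [0.4, -0.9, -1.1]
width: 0.031
t 5.97 tcp [0.4407 0.1439 0.2028] x [-0.0137  0.0056 -0.9999] jaw -76.83 j [ 0.26  0.05 -0.68  1.88  0.02  1.23 -1.76]
shift cm [  0.26 -12.22 -10.14] norm 15.88 spin 0.574033914568929
```

View pics/w4.png

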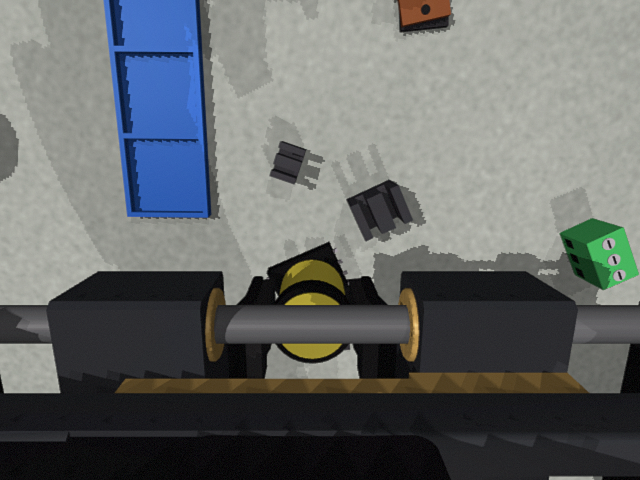

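Run:
```python
from h import *
crop(cv2.imread("pics/w4.png"),90,30,240,230,3,"pics/c5.png")
```

```text
(no output)
```

View pics/c5.png

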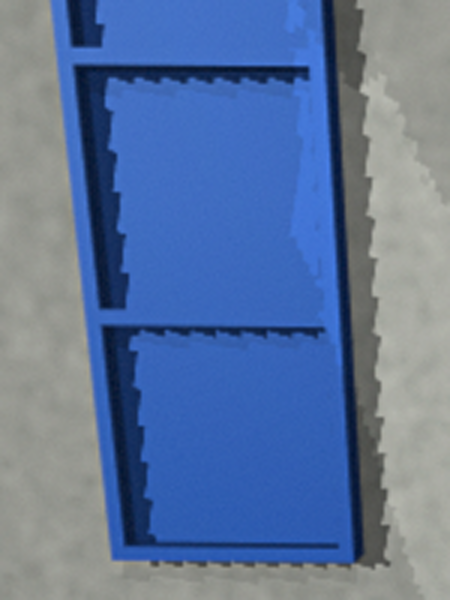

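Run:
```python
from h import *
import json
M=model("wrist",json.load(open("w4.json")))
f=lambda p:onplane(M,(90+(p[0]+.5)/3-.5,30+(p[1]+.5)/3-.5),.012)[:2]
A,B=f((112,558)),f((351,556)); C,Dd=f((85,317)),f((339,317)); E,F=f((56,57)),f((326,57))
for a,b in((A,B),(C,Dd),(E,F)): print(a,b,(a+b)/2,np.linalg.norm(a-b))
m=[(A+B)/2,(C+Dd)/2,(E+F)/2]
d=m[2]-m[0];print(np.linalg.norm(m[1]-m[0]),np.linalg.norm(m[2]-m[1]),np.degrees(np.arctan2(d[1],d[0])))
u=d/np.linalg.norm(d); print("yaw side",np.degrees(np.arctan2(*(A-E)[::-1])),np.degrees(np.arctan2(*(B-F)[::-1])))
c=(m[1]+m[2])/2;print("centre",c,"from end",m[0]+u*.098)
```

```text
[0.4076 0.2981] [0.4237 0.2327] [0.4157 0.2654] 0.06737454084249081
[0.4715 0.3127] [0.4871 0.2465] [0.4793 0.2796] 0.06805533744749576
[0.5338 0.3269] [0.5493 0.26  ] [0.5416 0.2934] 0.06871261886826253
0.06516930298531086 0.06379041461724376 12.534379505330289
yaw side -167.16649209245497 -167.76656928737518
centre [0.5104 0.2865] from end [0.5113 0.2867]
```

Run:
```python
from h import *
go([.5745,.3003,.12],-77.4)
```

```text
t 5.97 tcp [0.4407 0.1439 0.2028] x [-0.0137  0.0056 -0.9999] jaw -76.83 j [ 0.26  0.05 -0.68  1.88  0.02  1.23 -1.76]
shift cm [  8.18 -12.11 -16.69] norm 22.19 spin 0.574033914568929
```

```bash
python3 -m inch '[{"translation":[0,-2,-2.8],"spin":0},{"translation":[0.5,-2,-2.8],"spin":0},{"translation":[1,-2,-2.8],"spin":0},{"translation":[1,-2,-2.8],"spin":0},{"translation":[2,-2,-2.8],"spin":0},{"translation":[2,-1.8,-2.4],"spin":0},{"translation":[1.2,0,0],"spin":0.5},{"translation":[0,0,0],"spin":0}]'
python3 - <<'E'
from h import *
go([.5745,.3003,.06],-77.4)
E
```

```text
time: 6.98
ee_pos: [0.5836, 0.2914, 0.1196]
eef_rot: [-0.698, -0.074, 0.709, -0.071]
ft_force: [-0.1, -0.7, -1.2]
width: 0.0309
t 6.97 tcp [0.5836 0.2914 0.1196] x [-0.0161  0.0022 -0.9999] jaw -78.27 j [-0.06  0.57 -0.65  1.48  0.35  1.22 -2.12]
shift cm [ 5.97 -1.02  0.62] norm 6.09 spin -0.8679532805690826
```

```bash
python3 -m inch '[{"translation":[1.2,-0.5,0.3],"spin":0},{"translation":[1.2,-0.5,0.3],"spin":-0.8},{"translation":[1.2,0,0],"spin":0},{"translation":[1.2,0,0],"spin":0},{"translation":[0.8,0,0],"spin":0},{"translation":[0,0,0],"spin":0},{"translation":[0,0,0],"spin":0}]'
python3 - <<'E'
from h import *
go([.5745,.3003,.0454],-77.4)
cv2.imwrite("pics/w5.png",optics.camera("wrist")[:,:,::-1])
E
```

```text
time: 7.85
ee_pos: [0.5748, 0.2985, 0.0618]
eef_rot: [-0.698, -0.078, 0.708, -0.076]
ft_force: [-0.5, -1.1, -0.6]
width: 0.0313
t 7.85 tcp [0.5748 0.2985 0.0618] x [-0.0138  0.0016 -0.9999] jaw -77.53 j [-0.08  0.62 -0.64  1.54  0.39  1.12 -2.15]
shift cm [ 1.64 -0.17 -0.03] norm 1.65 spin -0.12671117305386304
```

View pics/w5.png

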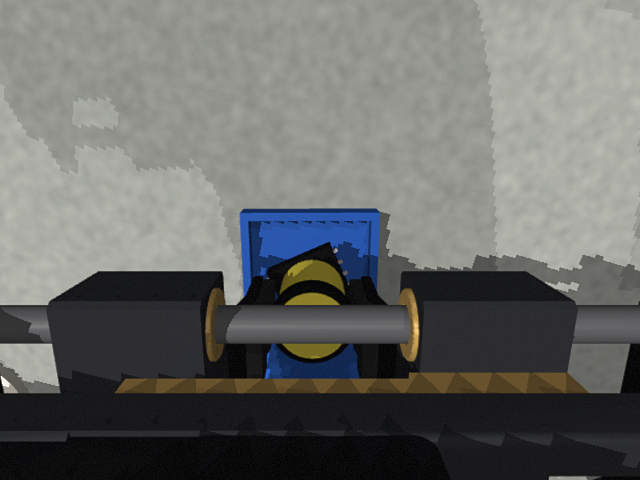

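The coil hangs centred over the far compartment: the coil is at (313,290) and the rim's far edge at row 213. Lowering now.

```bash
python3 -m inch '[{"translation":[0.6,-0.1,0],"spin":0},{"translation":[0.4,0,0],"spin":0},{"translation":[0.3,0,0],"spin":0},{"translation":[0,0,0],"spin":0},{"translation":[0,0,0],"spin":0}]'
python3 - <<'E'
from h import *
go([.5745,.3003,.0454],-77.4)
E
```

```text
time: 8.52
ee_pos: [0.5748, 0.2997, 0.0484]
eef_rot: [-0.698, -0.078, 0.707, -0.076]
ft_force: [-0.9, 0.8, 0.0]
width: 0.0311
t 8.53 tcp [0.5748 0.2997 0.0484] x [-0.0129  0.002  -0.9999] jaw -77.54 j [-0.09  0.64 -0.63  1.55  0.4   1.1  -2.16]
shift cm [ 0.31 -0.06  0.01] norm 0.31 spin -0.13709505328255034
```

```bash
python3 -m inch '[{"translation":[0.2,0,0],"spin":0},{"translation":[0.15,0,0],"spin":0},{"translation":[0.1,0,0],"spin":0},{"translation":[0,0,0],"spin":0}]'
```

```text
time: 9.02
ee_pos: [0.5754, 0.3001, 0.0455]
eef_rot: [-0.699, -0.078, 0.707, -0.075]
ft_force: [1.2, -0.1, -1.6]
width: 0.0309
```

```bash
python3 -m inch '[{"translation":[0.1,0,0],"spin":0},{"translation":[0.1,0,0],"spin":0}]';python3 -m inch '[{"translation":[0.1,0,0],"spin":0},{"translation":[0.1,0,0],"spin":0}]'
```

```text
time: 9.28
ee_pos: [0.5761, 0.3004, 0.0453]
eef_rot: [-0.7, -0.078, 0.706, -0.075]
ft_force: [-3.3, -2.9, 12.2]
width: 0.0313
time: 9.52
ee_pos: [0.5763, 0.3006, 0.0454]
eef_rot: [-0.7, -0.078, 0.706, -0.075]
ft_force: [-3.0, -3.2, 9.8]
width: 0.0312
```

Contact felt (about 10 N). Releasing and rising.

```bash
python3 -m inch '[{"translation":[0,0,0],"spin":0},{"translation":[0,0,0],"spin":0},{"translation":[0,0,0],"spin":0}]' 0.35 && python3 -m inch '[{"translation":[-1.5,0,0],"spin":0},{"translation":[-3,0,0],"spin":0},{"translation":[-3,0,0],"spin":0},{"translation":[-3,0,2],"spin":0},{"translation":[-2,2,3],"spin":0},{"translation":[0,0,0],"spin":0}]'
python3 - <<'E'
from h import *
cv2.imwrite("pics/w6.png",optics.camera("wrist")[:,:,::-1])
go([.464,.0926,.15],37.5)
E
```

```text
time: 9.9
ee_pos: [0.5763, 0.3006, 0.0451]
eef_rot: [-0.7, -0.078, 0.706, -0.075]
ft_force: [-0.2, -0.9, 0.2]
width: 0.0521
time: 10.65
ee_pos: [0.532, 0.2703, 0.1789]
eef_rot: [-0.701, -0.079, 0.705, -0.075]
ft_force: [0.6, 0.8, -0.5]
width: 0.0566
t 10.7 tcp [0.5323 0.2713 0.1782] x [-0.0065  0.0048 -1.    ] jaw -77.47 j [ 0.02  0.4  -0.71  1.58  0.26  1.26 -2.09]
shift cm [ 2.78 15.98 10.53] norm 19.33 spin 65.03469024383605
```

View pics/w6.png

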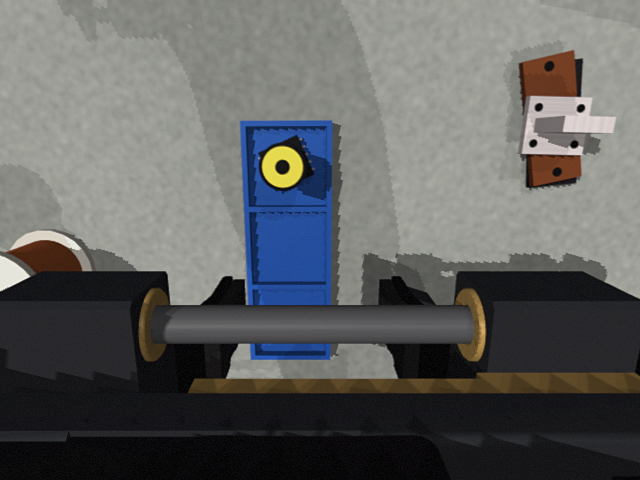

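Yellow coil stands in the far compartment, disc at (282,167). Next the middle core; I turn the wrist first.

```bash
python3 -m inch '[{"translation":[0,0,0],"spin":-10.4},{"translation":[0,0,0],"spin":-10.4},{"translation":[0,0,0],"spin":-10.4},{"translation":[0,0,0],"spin":-10.4},{"translation":[0,0,0],"spin":-10.4},{"translation":[0,0,0],"spin":-10.4},{"translation":[0,0,0],"spin":-10.4},{"translation":[0,0,0],"spin":-10.4},{"translation":[0,0,0],"spin":-10.4},{"translation":[0,0,0],"spin":-10.4},{"translation":[0,0,0],"spin":-10.4},{"translation":[0,0,0],"spin":0}]' 0.35
python3 - <<'E'
from h import *
go([.464,.0926,.15],37.5)
E
```

```text
time: 12.2
ee_pos: [0.5344, 0.2782, 0.1743]
eef_rot: [0.298, 0.649, -0.294, 0.636]
ft_force: [0.4, -0.4, -0.2]
width: 0.0567
t 12.2 tcp [0.5344 0.2782 0.1743] x [-0.0151  0.0123 -0.9998] jaw 40.53 j [ 0.25  0.56 -1.08  1.56  0.48  1.33 -0.18]
shift cm [  2.31 -17.41   9.58] norm 20.0 spin 3.029418161702239
```

```bash
python3 -m inch '[{"translation":[0,-2.5,1.3],"spin":0},{"translation":[0.5,-4.3,2.3],"spin":0},{"translation":[0.5,-4.3,2.3],"spin":0},{"translation":[0.5,-4.0,2.3],"spin":0},{"translation":[0.5,-2.3,1.3],"spin":3},{"translation":[0,0,0],"spin":0},{"translation":[0,0,0],"spin":0}]'
python3 - <<'E'
from h import *
import json
st=r.read_state()
json.dump({k:list(st[k]) for k in("ee_pos","eef_rot")},open("w7.json","w"))
im=optics.camera("wrist")[:,:,::-1]
cv2.imwrite("pics/w7.png",im);crop(im,200,120,460,315,3,"pics/c7.png")
go([.464,.0926,.15],37.5)
E
```

```text
time: 13.08
ee_pos: [0.461, 0.0918, 0.1514]
eef_rot: [0.326, 0.637, -0.32, 0.621]
ft_force: [-0.6, 1.7, 0.5]
width: 0.0568
t 13.12 tcp [0.461  0.092  0.1514] x [-0.0164  0.0179 -0.9997] jaw 35.7 j [ 0.84  0.27 -1.23  1.91  0.25  1.16  0.14]
shift cm [0.14 0.28 0.13] norm 0.33 spin -1.7967086926684033
```

View pics/w7.png

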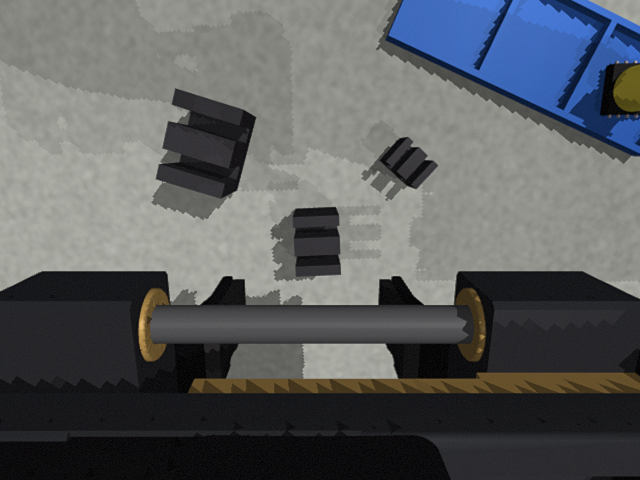

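View pics/c7.png

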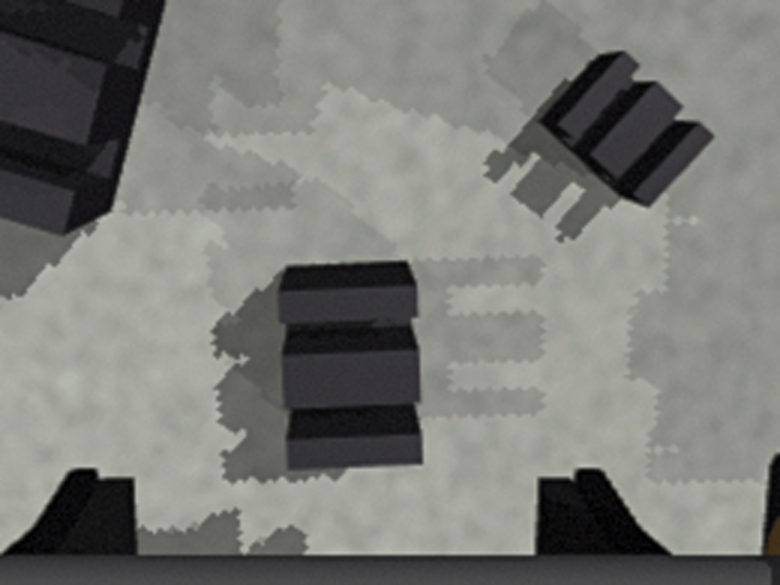

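Run:
```python
from h import *
import json
M=model("wrist",json.load(open("w7.json")))
f=lambda p:onplane(M,(200+(p[0]+.5)/3-.5,120+(p[1]+.5)/3-.5),.04)[:2]
P=np.array([f(p) for p in[(280,290),(416,287),(422,463),(288,469)]]);e=np.roll(P,-1,0)-P
print(P.mean(0),np.linalg.norm(e,axis=1),np.degrees(np.arctan2(e[:,1],e[:,0])))
c=P.mean(0)
go([c[0],c[1],.031],37.5)
```

```text
[0.4633 0.096 ] [0.0292 0.0394 0.0297 0.0401] [  36.9967  -51.5511 -141.574   127.6467]
t 13.12 tcp [0.461  0.092  0.1514] x [-0.0164  0.0179 -0.9997] jaw 35.7 j [ 0.84  0.27 -1.23  1.91  0.25  1.16  0.14]
shift cm [12.04  0.45  0.09] norm 12.05 spin -1.7967086926684033
```

```bash
python3 -m inch '[{"translation":[1,0.2,0],"spin":-1},{"translation":[1.7,0.2,0],"spin":-1},{"translation":[1.7,0,0],"spin":0},{"translation":[1.7,0,0],"spin":0},{"translation":[1.5,0,0],"spin":0},{"translation":[1,0,0],"spin":0},{"translation":[0,0,0],"spin":0},{"translation":[0,0,0],"spin":0}]'
python3 - <<'E'
from h import *
go([.4633,.096,.031],37.7)
E
```

```text
time: 14.12
ee_pos: [0.4625, 0.0995, 0.0583]
eef_rot: [0.313, 0.645, -0.306, 0.627]
ft_force: [-0.1, 0.3, -0.3]
width: 0.0563
t 14.12 tcp [0.4625 0.0995 0.0583] x [-0.0186  0.0205 -0.9996] jaw 38.06 j [ 0.69  0.43 -1.11  1.99  0.43  1.    0.03]
shift cm [ 2.72 -0.14  0.4 ] norm 2.76 spin 0.36101838329933855
```

```bash
python3 -m inch '[{"translation":[0,-0.1,0.3],"spin":0},{"translation":[0.8,0,0],"spin":0},{"translation":[0.8,0,0],"spin":0},{"translation":[0.6,0,0],"spin":0},{"translation":[0,0,0],"spin":0}]'
python3 - <<'E'
from h import *
go([.4633,.096,.031],37.7)
E
```

```text
time: 14.75
ee_pos: [0.4639, 0.0963, 0.0354]
eef_rot: [0.314, 0.644, -0.306, 0.627]
ft_force: [0.6, 0.6, 0.7]
width: 0.0563
t 14.75 tcp [0.4639 0.0963 0.0354] x [-0.0169  0.02   -0.9997] jaw 38.0 j [ 0.66  0.47 -1.08  2.    0.47  0.97  0.01]
shift cm [ 0.44 -0.07 -0.  ] norm 0.45 spin 0.30235353266485276
```

```bash
python3 -m inch '[{"translation":[0.4,0,0],"spin":0},{"translation":[0.1,0,0],"spin":0}]' && python3 -m inch '[{"translation":[0,0,0],"spin":0},{"translation":[0,0,0],"spin":0},{"translation":[0,0,0],"spin":0},{"translation":[0,0,0],"spin":0}]' 0.8 20
python3 - <<'E'
from h import *
go([.511,.2865,.15],102.6)
E
```

```text
time: 15.0
ee_pos: [0.4639, 0.0966, 0.0302]
eef_rot: [0.314, 0.644, -0.306, 0.627]
ft_force: [-0.1, -0.6, -0.1]
width: 0.0563
time: 15.5
ee_pos: [0.464, 0.0966, 0.0304]
eef_rot: [0.314, 0.644, -0.306, 0.627]
ft_force: [-0.8, -0.1, -0.6]
width: 0.0296
t 15.5 tcp [0.464  0.0966 0.0304] x [-0.0165  0.02   -0.9997] jaw 38.02 j [ 0.65  0.48 -1.07  2.01  0.48  0.96  0.  ]
shift cm [-11.65  15.39 -12.37] norm 22.93 spin -64.58393473362892
```

```bash
python3 -m inch '[{"translation":[-1,0,0],"spin":0},{"translation":[-2.5,0,0],"spin":0},{"translation":[-3,1,-1],"spin":0},{"translation":[-3,2.4,-2],"spin":0},{"translation":[-1,3,-2.4],"spin":0},{"translation":[0,3,-2.4],"spin":0},{"translation":[0,3,-2.4],"spin":0},{"translation":[0,2,-1.5],"spin":-5},{"translation":[0,0,0],"spin":-10},{"translation":[0,0,0],"spin":-10},{"translation":[0,0,0],"spin":-10},{"translation":[0,0,0],"spin":-10},{"translation":[0,0,0],"spin":-10},{"translation":[0,0,0],"spin":-9},{"translation":[0,0,0],"spin":0},{"translation":[0,0,0],"spin":0}]'
python3 - <<'E'
from h import *
go([.511,.2865,.07],102.6)
E
```

```text
time: 17.5
ee_pos: [0.5085, 0.2807, 0.151]
eef_rot: [-0.076, 0.706, 0.093, 0.698]
ft_force: [-0.1, -0.5, -1.1]
width: 0.0298
t 17.5 tcp [0.5085 0.2807 0.151 ] x [-0.0147  0.0232 -0.9996] jaw 103.7 j [ 0.38  0.68 -1.31  1.64  0.65  1.34  0.78]
shift cm [8.11 0.29 0.45] norm 8.13 spin 1.1001397711133905
```

```bash
python3 -m inch '[{"translation":[1,0.2,0.2],"spin":1},{"translation":[1.5,0,0.1],"spin":0},{"translation":[1.5,0,0],"spin":0},{"translation":[1.5,0,0],"spin":0},{"translation":[1.2,0,0],"spin":0},{"translation":[0,0,0],"spin":0},{"translation":[0,0,0],"spin":0}]'
python3 - <<'E'
from h import *
go([.511,.2865,.0344],102.6)
cv2.imwrite("pics/w8.png",optics.camera("wrist")[:,:,::-1])
E
```

```text
time: 18.38
ee_pos: [0.5094, 0.2849, 0.0783]
eef_rot: [-0.068, 0.708, 0.085, 0.698]
ft_force: [-0.1, -0.2, -0.9]
width: 0.0297
t 18.38 tcp [0.5094 0.2849 0.0783] x [-0.016   0.0219 -0.9996] jaw 102.39 j [ 0.33  0.75 -1.23  1.7   0.72  1.23  0.72]
shift cm [4.39 0.02 0.24] norm 4.4 spin -0.213269962685402
```

View pics/w8.png

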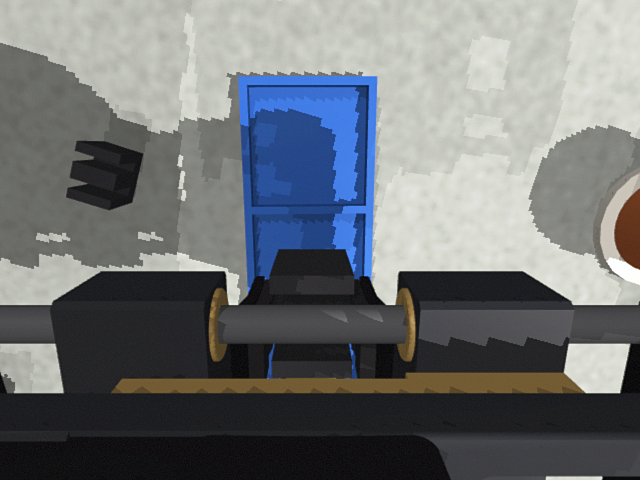

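```bash
python3 -m inch '[{"translation":[0.8,0,0.2],"spin":0},{"translation":[0.9,0,0],"spin":0},{"translation":[0.9,0,0],"spin":0},{"translation":[0.6,0,0],"spin":0},{"translation":[0.3,0,0],"spin":0},{"translation":[0,0,0],"spin":0},{"translation":[0,0,0],"spin":0}]'
python3 - <<'E'
from h import *
go([.511,.2865,.0344],102.6)
E
```

```text
time: 19.3
ee_pos: [0.5113, 0.2862, 0.0414]
eef_rot: [-0.068, 0.707, 0.085, 0.698]
ft_force: [0.7, 0.4, -1.0]
width: 0.0298
t 19.3 tcp [0.5113 0.2862 0.0414] x [-0.0151  0.0222 -0.9996] jaw 102.36 j [ 0.3   0.79 -1.18  1.72  0.76  1.18  0.69]
shift cm [ 0.7   0.02 -0.02] norm 0.7 spin -0.23803939083677506
```

```bash
python3 -m inch '[{"translation":[0.4,0,0],"spin":0},{"translation":[0.2,0,0],"spin":0},{"translation":[0.1,0,0],"spin":0},{"translation":[0.1,0,0],"spin":0}]'; python3 -m inch '[{"translation":[0.1,0,0],"spin":0},{"translation":[0.1,0,0],"spin":0}]'
```

```text
time: 19.8
ee_pos: [0.5119, 0.2867, 0.0346]
eef_rot: [-0.068, 0.707, 0.084, 0.699]
ft_force: [-3.5, -4.8, 13.2]
width: 0.0296
time: 20.05
ee_pos: [0.5119, 0.2868, 0.0346]
eef_rot: [-0.068, 0.707, 0.084, 0.699]
ft_force: [-3.2, -3.4, 11.2]
width: 0.0299
```

```bash
python3 -m inch '[{"translation":[0,0,0],"spin":0},{"translation":[0,0,0],"spin":0},{"translation":[0,0,0],"spin":0}]' 0.42 && python3 -m inch '[{"translation":[-1.5,0,0],"spin":0},{"translation":[-3,0,0],"spin":0},{"translation":[-3,0,0],"spin":0},{"translation":[-4,0,0],"spin":0},{"translation":[-3,0,3],"spin":0},{"translation":[0,0,0],"spin":0}]'
python3 - <<'E'
from h import *
cv2.imwrite("pics/w9.png",optics.camera("wrist")[:,:,::-1])
cv2.imwrite("pics/side9.png",optics.camera("side")[:,:,::-1])
crop(cv2.imread("pics/side9.png"),180,180,420,360,3,"pics/c9.png")
go([.63,.1,.2],102.6)
E
```

```text
time: 20.42
ee_pos: [0.5121, 0.287, 0.0348]
eef_rot: [-0.068, 0.706, 0.084, 0.7]
ft_force: [0.6, -0.7, -0.5]
width: 0.048
time: 21.18
ee_pos: [0.5435, 0.291, 0.189]
eef_rot: [-0.068, 0.706, 0.085, 0.7]
ft_force: [0.2, 0.5, -0.9]
width: 0.0503
t 21.27 tcp [0.541  0.2908 0.1866] x [-0.0139  0.0212 -0.9997] jaw 102.55 j [ 0.32  0.7  -1.29  1.51  0.65  1.42  0.8 ]
shift cm [ -1.87 -20.52   4.52] norm 21.09 spin -0.04748367371924189
```

View pics/w9.png

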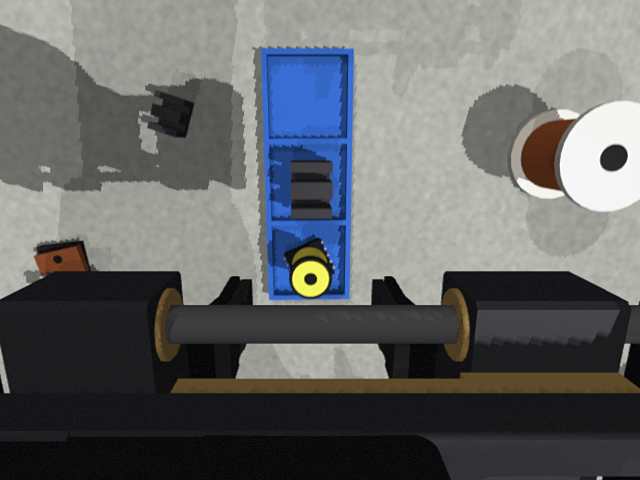

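View pics/c9.png

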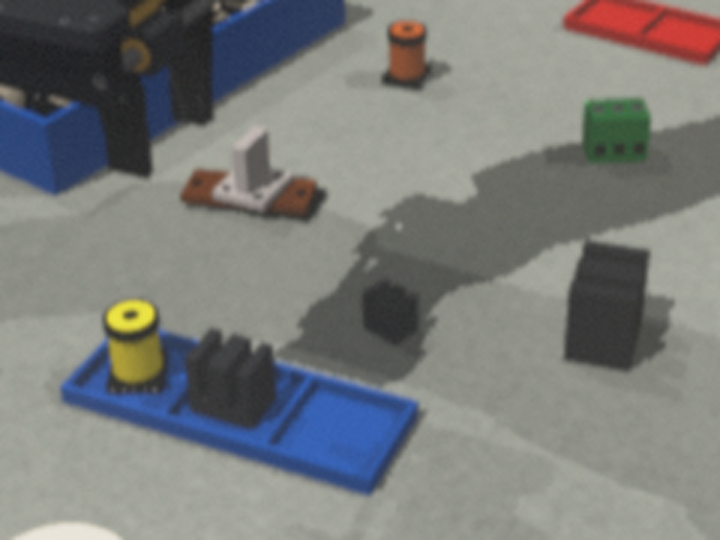

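Side view: yellow coil and core both stand upright in the blue tray. Now the bracket, with tongue thickness along yaw of about 12°.

```bash
python3 -m inch '[{"translation":[0,-2,0.5],"spin":0},{"translation":[-0.3,-4,0.9],"spin":0},{"translation":[-0.3,-4,0.9],"spin":0},{"translation":[-0.3,-4,0.9],"spin":0},{"translation":[-0.3,-3,0.7],"spin":0},{"translation":[0,-1.5,0.4],"spin":5},{"translation":[0,0,0],"spin":10},{"translation":[0,0,0],"spin":10},{"translation":[0,0,0],"spin":10},{"translation":[0,0,0],"spin":10},{"translation":[0,0,0],"spin":10},{"translation":[0,0,0],"spin":10},{"translation":[0,0,0],"spin":10},{"translation":[0,0,0],"spin":8},{"translation":[0,0,0],"spin":6},{"translation":[0,0,0],"spin":0},{"translation":[0,0,0],"spin":0}]'
python3 - <<'E'
from h import *
import json
st=r.read_state()
json.dump({k:list(st[k]) for k in("ee_pos","eef_rot")},open("w10.json","w"))
cv2.imwrite("pics/w10.png",optics.camera("wrist")[:,:,::-1])
go([.63,.1,.2],12)
E
```

```text
time: 23.4
ee_pos: [0.6197, 0.0831, 0.1777]
eef_rot: [0.448, 0.554, -0.461, 0.529]
ft_force: [-0.4, 0.1, -0.6]
width: 0.0506
t 23.45 tcp [0.6198 0.0831 0.1777] x [-0.039   0.0081 -0.9992] jaw 9.99 j [ 0.48  0.58 -0.96  1.47  0.45  1.37 -0.33]
shift cm [-2.25  1.22 -1.52] norm 2.98 spin -2.009250786602408
```

View pics/w10.png

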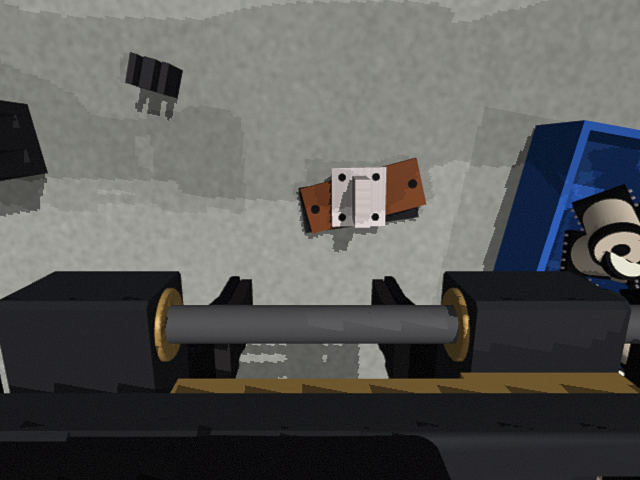

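Bracket (358,198) is on the brown and black boards. The tool has drifted 2.3° off vertical, which is too much for lifting straight, so I test whether a fast rise and slow descent undoes it.

```bash
python3 -m inch '[{"translation":[-6,0,0],"spin":0},{"translation":[-6,0,0],"spin":0},{"translation":[0,0,0],"spin":0},{"translation":[0,0,0],"spin":0}]'
python3 - <<'E'
from h import *
go([.63,.1,.2],12)
E
python3 -m inch '[{"translation":[0,0,0],"spin":-2},{"translation":[0,0,-1.5],"spin":0},{"translation":[1.5,0,0],"spin":0},{"translation":[1.5,0,0],"spin":0},{"translation":[1.5,0,0],"spin":0},{"translation":[1.5,0,0],"spin":0},{"translation":[0,0,0],"spin":0}]'
python3 - <<'E'
from h import *
go([.63,.1,.2],12)
E
```

```text
time: 23.95
ee_pos: [0.6238, 0.0806, 0.2991]
eef_rot: [0.446, 0.556, -0.46, 0.529]
ft_force: [0.3, 0.0, -0.3]
width: 0.0503
t 23.95 tcp [0.6238 0.0806 0.2991] x [-0.0426  0.0083 -0.9991] jaw 10.31 j [ 0.47  0.52 -0.99  1.27  0.4   1.6  -0.28]
shift cm [ 9.89  1.36 -1.64] norm 10.12 spin -1.6854929627866113
time: 24.82
ee_pos: [0.6155, 0.096, 0.2303]
eef_rot: [0.433, 0.567, -0.451, 0.536]
ft_force: [-0.3, -1.4, 0.3]
width: 0.0505
t 24.82 tcp [0.6155 0.096  0.2303] x [-0.0496  0.0071 -0.9987] jaw 12.57 j [ 0.47  0.55 -0.99  1.4   0.43  1.48 -0.29]
shift cm [ 2.96  1.64 -0.02] norm 3.38 spin 0.5662596588365005
```

```bash
python3 -m inch '[{"translation":[0,0,0],"spin":0},{"translation":[0,0,0],"spin":0},{"translation":[0,0,0],"spin":0},{"translation":[0,0,0],"spin":0},{"translation":[0,0,0],"spin":0},{"translation":[0,0,0],"spin":0}]'>/dev/null
python3 - <<'E'
from h import *
go([.63,.1,.2],12)
E
python3 -m inch '[{"translation":[0,0,-5],"spin":0},{"translation":[0,0,0],"spin":0},{"translation":[0,0,0],"spin":0}]'>/dev/null
python3 - <<'E'
from h import *
go([.63,.1,.2],12)
E
python3 -m inch '[{"translation":[0,5,0],"spin":0},{"translation":[0,0,0],"spin":0},{"translation":[0,0,0],"spin":0}]'>/dev/null
python3 - <<'E'
from h import *
go([.63,.1,.2],12)
E
```

```text
t 25.57 tcp [0.6163 0.0962 0.2321] x [-0.047   0.0077 -0.9989] jaw 12.54 j [ 0.47  0.55 -0.99  1.39  0.43  1.48 -0.29]
shift cm [ 3.14  1.55 -0.02] norm 3.51 spin 0.5423552989779807
t 25.95 tcp [0.6057 0.1454 0.2329] x [-0.0467  0.0075 -0.9989] jaw 12.46 j [ 0.4   0.55 -1.    1.4   0.43  1.48 -0.37]
shift cm [3.14 1.54 5.01] norm 6.11 spin 0.4564724225190986
t 26.32 tcp [0.6551 0.1546 0.2294] x [-0.0491  0.0062 -0.9988] jaw 12.39 j [ 0.3   0.65 -0.95  1.24  0.49  1.53 -0.37]
shift cm [ 3.03 -3.48  4.84] norm 6.68 spin 0.39264785420094483
```

```bash
cat > t.py <<'E'
from h import *
go([.63,.1,.2],12)
E
python3 -m inch '[{"translation":[0,-6,0],"spin":0},{"translation":[0,-6,0],"spin":0},{"translation":[0,0,0],"spin":0}]'>/dev/null; python3 t.py
python3 -m inch '[{"translation":[0,1,0],"spin":0},{"translation":[0,1,0],"spin":0},{"translation":[0,1,0],"spin":0},{"translation":[0,1,0],"spin":0}]'>/dev/null; python3 t.py
python3 -m inch '[{"translation":[0,0,0],"spin":-10},{"translation":[0,0,0],"spin":-10},{"translation":[0,0,0],"spin":0}]'>/dev/null; python3 t.py
python3 -m inch '[{"translation":[0,0,0],"spin":4},{"translation":[0,0,0],"spin":4},{"translation":[0,0,0],"spin":4},{"translation":[0,0,0],"spin":4},{"translation":[0,0,0],"spin":4}]'>/dev/null; python3 t.py
```

```text
t 26.7 tcp [0.5329 0.1268 0.2325] x [-0.0531  0.0047 -0.9986] jaw 12.25 j [ 0.56  0.39 -1.08  1.59  0.32  1.41 -0.34]
shift cm [2.72 9.07 4.72] norm 10.58 spin 0.25128613868368177
t 27.2 tcp [0.5769 0.1353 0.2314] x [-0.0499  0.0053 -0.9987] jaw 12.12 j [ 0.46  0.49 -1.03  1.48  0.39  1.45 -0.37]
shift cm [2.85 4.6  4.62] norm 7.11 spin 0.1165259248034829
t 27.57 tcp [0.5793 0.1373 0.2302] x [-0.0518  0.0083 -0.9986] jaw 32.67 j [ 0.5   0.53 -1.1   1.47  0.44  1.47 -0.04]
shift cm [2.72 2.38 5.97] norm 6.98 spin 20.665305575843917
t 28.2 tcp [0.581  0.1388 0.2293] x [-0.0533  0.011  -0.9985] jaw 10.73 j [ 0.45  0.5  -1.02  1.47  0.39  1.45 -0.39]
shift cm [2.63 4.24 4.78] norm 6.9 spin -1.2659999608067665
```

```bash
python3 -m inch '[{"translation":[0,1,0],"spin":0},{"translation":[0,1,0],"spin":0},{"translation":[0,1,0],"spin":0},{"translation":[0,1,0],"spin":0}]'>/dev/null; python3 t.py|head -1
python3 -m inch '[{"translation":[0,2,0],"spin":0},{"translation":[0,2,0],"spin":0}]'>/dev/null; python3 t.py|head -1
python3 -m inch '[{"translation":[0,-1,0],"spin":0},{"translation":[0,-1,0],"spin":0},{"translation":[0,-1,0],"spin":0},{"translation":[0,-1,0],"spin":0}]'>/dev/null; python3 t.py|head -1
python3 -m inch '[{"translation":[-1,0,0],"spin":0},{"translation":[-1,0,0],"spin":0},{"translation":[-1,0,0],"spin":0},{"translation":[-1,0,0],"spin":0}]'>/dev/null; python3 t.py|head -1
python3 -m inch '[{"translation":[-3,0,0],"spin":0},{"translation":[-3,0,0],"spin":0}]'>/dev/null; python3 t.py|head -1
```

```text
t 28.7 tcp [0.6236 0.1469 0.2269] x [-0.0532  0.0111 -0.9985] jaw 10.52 j [ 0.36  0.59 -0.98  1.35  0.45  1.49 -0.4 ]
t 28.95 tcp [0.6647 0.1543 0.2246] x [-0.0534  0.0108 -0.9985] jaw 10.51 j [ 0.29  0.68 -0.94  1.22  0.5   1.53 -0.4 ]
t 29.45 tcp [0.6237 0.1473 0.2258] x [-0.0549  0.0115 -0.9984] jaw 10.53 j [ 0.36  0.6  -0.98  1.35  0.45  1.49 -0.4 ]
t 29.95 tcp [0.6256 0.1461 0.2693] x [-0.0534  0.0107 -0.9985] jaw 10.49 j [ 0.35  0.57 -0.99  1.28  0.43  1.57 -0.39]
t 30.2 tcp [0.6287 0.1452 0.3304] x [-0.0555  0.0105 -0.9984] jaw 10.5 j [ 0.32  0.56 -0.99  1.15  0.43  1.69 -0.37]
```

```bash
python3 -m inch '[{"translation":[0.8,-0.3,0.3],"spin":0},{"translation":[0.8,-0.3,0.3],"spin":0},{"translation":[0.8,-0.3,0.3],"spin":0},{"translation":[0.8,-0.3,0.3],"spin":0},{"translation":[0.8,0,0.3],"spin":0},{"translation":[0.8,0,0.3],"spin":0},{"translation":[0.8,0,0.3],"spin":0},{"translation":[0.8,0,0.3],"spin":0},{"translation":[0.8,0,0.3],"spin":0},{"translation":[0.8,0,0.3],"spin":0}]'>/dev/null; python3 t.py|head -1
python3 -m inch '[{"translation":[0,0,0],"spin":0},{"translation":[0,0,0],"spin":0},{"translation":[0,0,0],"spin":0},{"translation":[0,0,0],"spin":0},{"translation":[0,0,0],"spin":0},{"translation":[0,0,0],"spin":0},{"translation":[0,0,0],"spin":0},{"translation":[0,0,0],"spin":0}]'>/dev/null; python3 t.py|head -1
```

```text
t 31.45 tcp [0.6176 0.1128 0.246 ] x [-0.0551  0.0114 -0.9984] jaw 10.51 j [ 0.43  0.56 -0.99  1.35  0.42  1.51 -0.35]
t 32.45 tcp [0.6178 0.1131 0.2463] x [-0.0545  0.0117 -0.9984] jaw 10.52 j [ 0.43  0.56 -0.99  1.35  0.42  1.51 -0.35]
```

Slow moves hold the tilt and fast ones add to it; it is now 3.1°, all in the jaw plane, with the outer finger lower. I'll level the tool by resting the open fingertips gently on a clear patch of bench where the yellow coil stood.

Run:
```python
from h import *
go([.55,.005,.03],12)
```

```text
t 32.45 tcp [0.6178 0.1131 0.2463] x [-0.0545  0.0117 -0.9984] jaw 10.52 j [ 0.43  0.56 -0.99  1.35  0.42  1.51 -0.35]
shift cm [21.84 -7.51  9.86] norm 25.11 spin -1.4778904493508236
```

```bash
python3 -m inch '[{"translation":[0,-1.8,2.4],"spin":0},{"translation":[0,-1.8,2.4],"spin":0},{"translation":[2,-1.8,2.4],"spin":0},{"translation":[2,-1.8,2.4],"spin":0},{"translation":[2.5,0,0],"spin":0},{"translation":[2.5,0,0],"spin":0},{"translation":[2.5,0,0],"spin":0},{"translation":[2.5,0,0],"spin":0},{"translation":[2.5,0,0],"spin":0},{"translation":[1.5,0,0],"spin":0},{"translation":[0,0,0],"spin":0},{"translation":[0,0,0],"spin":0}]' 0 ; python3 t.py|head -1
```

```text
time: 33.95
ee_pos: [0.5539, 0.004, 0.0644]
eef_rot: [0.444, 0.56, -0.461, 0.527]
ft_force: [0.1, 0.5, 0.5]
width: 0.0869
t 33.95 tcp [0.5539 0.004  0.0644] x [-0.0513  0.0115 -0.9986] jaw 10.45 j [ 0.67  0.57 -0.94  1.75  0.48  1.13 -0.25]
```

```bash
python3 -m inch '[{"translation":[1,0,0],"spin":0},{"translation":[1.2,0,0],"spin":0},{"translation":[1,0,0],"spin":0},{"translation":[0.6,0,0],"spin":0},{"translation":[0,0,0],"spin":0}]'; python3 -m inch '[{"translation":[0.3,0,0],"spin":0},{"translation":[0.2,0,0],"spin":0},{"translation":[0.2,0,0],"spin":0}]';python3 t.py|head -1
```

```text
time: 34.58
ee_pos: [0.5525, 0.0043, 0.0248]
eef_rot: [0.444, 0.559, -0.461, 0.527]
ft_force: [-0.0, 0.2, 0.5]
width: 0.0873
time: 34.95
ee_pos: [0.5528, 0.0045, 0.0194]
eef_rot: [0.444, 0.559, -0.461, 0.528]
ft_force: [-15.3, -3.9, 35.1]
width: 0.0869
t 34.95 tcp [0.5528 0.0045 0.0194] x [-0.0488  0.0102 -0.9988] jaw 10.43 j [ 0.64  0.62 -0.9   1.79  0.53  1.06 -0.29]
```

```bash
python3 -m inch '[{"translation":[0.1,0,0],"spin":0},{"translation":[0.1,0,0],"spin":0},{"translation":[0.1,0,0],"spin":0},{"translation":[0.1,0,0],"spin":0},{"translation":[0.1,0,0],"spin":0},{"translation":[0.1,0,0],"spin":0}]';python3 t.py|head -1
```

```text
time: 35.7
ee_pos: [0.5527, 0.0046, 0.0196]
eef_rot: [0.443, 0.557, -0.462, 0.529]
ft_force: [-6.2, -0.9, 11.8]
width: 0.0871
t 35.7 tcp [0.5527 0.0046 0.0196] x [-0.0484  0.0048 -0.9988] jaw 10.44 j [ 0.63  0.62 -0.9   1.79  0.54  1.06 -0.29]
```

```bash
python3 -m inch '[{"translation":[0.2,0,0],"spin":0},{"translation":[0.2,0,0],"spin":0},{"translation":[0.2,0,0],"spin":0},{"translation":[0.2,0,0],"spin":0},{"translation":[0.2,0,0],"spin":0},{"translation":[0.2,0,0],"spin":0},{"translation":[0.2,0,0],"spin":0},{"translation":[0.2,0,0],"spin":0}]';python3 t.py|head -1
```

```text
time: 36.7
ee_pos: [0.5528, 0.0048, 0.0195]
eef_rot: [0.439, 0.554, -0.465, 0.532]
ft_force: [-12.9, -2.4, 25.8]
width: 0.0867
t 36.7 tcp [0.5528 0.0048 0.0195] x [-0.0473 -0.0082 -0.9988] jaw 10.45 j [ 0.62  0.62 -0.9   1.79  0.55  1.06 -0.3 ]
```

```bash
python3 -m inch '[{"translation":[-1,0,0],"spin":0},{"translation":[-5,0,0],"spin":0},{"translation":[-5,0,0],"spin":0},{"translation":[-5,0,0],"spin":0},{"translation":[0,0,0],"spin":0},{"translation":[0,0,0],"spin":0}]'>/dev/null;python3 t.py|head -1
python3 -m inch '[{"translation":[5,0,0],"spin":0},{"translation":[0,0,0],"spin":0},{"translation":[0,0,0],"spin":0}]'>/dev/null;python3 t.py|head -1
python3 -m inch '[{"translation":[-5,0,0],"spin":0},{"translation":[0,0,0],"spin":0},{"translation":[0,0,0],"spin":0}]'>/dev/null;python3 t.py|head -1
python3 -m inch '[{"translation":[0,3,0],"spin":10},{"translation":[0,0,0],"spin":0},{"translation":[0,0,0],"spin":0}]'>/dev/null;python3 t.py|head -1
python3 -m inch '[{"translation":[0,3,0],"spin":-10},{"translation":[0,0,0],"spin":0},{"translation":[0,0,0],"spin":0}]'>/dev/null;python3 t.py|head -1
```

```text
t 37.45 tcp [0.5607 0.0064 0.1855] x [-0.0459 -0.0083 -0.9989] jaw 10.48 j [ 0.71  0.44 -1.01  1.63  0.38  1.34 -0.19]
t 37.83 tcp [0.5581 0.0061 0.1343] x [-0.047  -0.0077 -0.9989] jaw 10.5 j [ 0.69  0.49 -0.99  1.69  0.42  1.25 -0.22]
t 38.2 tcp [0.5614 0.0069 0.1885] x [-0.0449 -0.0072 -0.999 ] jaw 10.52 j [ 0.71  0.44 -1.02  1.62  0.38  1.34 -0.19]
t 38.58 tcp [0.591  0.0124 0.1872] x [-0.0454 -0.0074 -0.9989] jaw 0.37 j [ 0.62  0.49 -0.95  1.54  0.4   1.36 -0.37]
t 38.95 tcp [0.6197 0.0124 0.1859] x [-0.0467 -0.008  -0.9989] jaw 10.81 j [ 0.59  0.57 -0.96  1.46  0.46  1.4  -0.21]
```

```bash
python3 -m inch '[{"translation":[-4,-4,0],"spin":0},{"translation":[-4,-4,0],"spin":0},{"translation":[-4,-4,0],"spin":0},{"translation":[-4,-4,0],"spin":0},{"translation":[0,0,0],"spin":0},{"translation":[0,0,0],"spin":0}]'>/dev/null;python3 t.py|head -1
python3 -m inch '[{"translation":[6,0,0],"spin":0},{"translation":[6,0,0],"spin":0},{"translation":[6,0,0],"spin":0},{"translation":[0,0,0],"spin":0},{"translation":[0,0,0],"spin":0}]'>/dev/null;python3 t.py|head -1
python3 -m inch '[{"translation":[-6,0,0],"spin":0},{"translation":[-6,0,0],"spin":0},{"translation":[-6,0,0],"spin":0},{"translation":[0,0,0],"spin":0},{"translation":[0,0,0],"spin":0}]'>/dev/null;python3 t.py|head -1
```

```text
t 39.7 tcp [ 0.4625 -0.0173  0.3551] x [-0.0528 -0.0151 -0.9985] jaw 10.2 j [ 1.05  0.04 -1.12  1.59  0.05  1.59  0.1 ]
t 40.33 tcp [ 0.4524 -0.0165  0.1684] x [-0.0566 -0.0095 -0.9984] jaw 10.47 j [ 0.98  0.18 -1.12  1.9   0.18  1.22 -0.02]
t 40.95 tcp [ 0.4652 -0.0117  0.3627] x [-0.0449 -0.0104 -0.9989] jaw 10.71 j [ 1.06  0.04 -1.15  1.57  0.04  1.6   0.1 ]
```

At this inner radius a fast rise recovers +0.012 and the fall costs only 0.004, so I cycle it in free air to level the tool.

```bash
python3 -m inch '[{"translation":[4.5,0,0],"spin":0},{"translation":[4.5,0,0],"spin":0},{"translation":[4.5,0,0],"spin":0},{"translation":[4.5,0,0],"spin":0},{"translation":[0,0,0],"spin":0},{"translation":[-6,0,0],"spin":0},{"translation":[-6,0,0],"spin":0},{"translation":[-6,0,0],"spin":0},{"translation":[0,0,0],"spin":0},{"translation":[0,0,0],"spin":0}]'>/dev/null;python3 t.py|head -1
python3 -m inch '[{"translation":[6,0,0],"spin":0},{"translation":[6,0,0],"spin":0},{"translation":[6,0,0],"spin":0},{"translation":[-6,0,0],"spin":0},{"translation":[-6,0,0],"spin":0},{"translation":[-6,0,0],"spin":0},{"translation":[0,0,0],"spin":0},{"translation":[0,0,0],"spin":0}]'>/dev/null;python3 t.py|head -1
```

```text
t 42.2 tcp [ 0.4649 -0.0077  0.3723] x [-0.038  -0.0101 -0.9992] jaw 11.15 j [ 1.08  0.03 -1.17  1.56  0.04  1.61  0.11]
t 43.2 tcp [ 0.4561 -0.0071  0.3621] x [-0.062  -0.0059 -0.9981] jaw 11.45 j [ 1.1   0.03 -1.19  1.58  0.03  1.61  0.12]
```

```bash
python3 -m inch '[{"translation":[-6,0,0],"spin":0},{"translation":[-6,0,0],"spin":0},{"translation":[6,0,0],"spin":0},{"translation":[6,0,0],"spin":0},{"translation":[0,0,0],"spin":0},{"translation":[0,0,0],"spin":0}]'>/dev/null;python3 t.py|head -1
python3 -m inch '[{"translation":[4.5,0,0],"spin":0},{"translation":[4.5,0,0],"spin":0},{"translation":[4.5,0,0],"spin":0},{"translation":[4.5,0,0],"spin":0},{"translation":[0,0,0],"spin":0},{"translation":[0,0,0],"spin":0}]'>/dev/null;python3 t.py|head -1
python3 -m inch '[{"translation":[-6,0,0],"spin":0},{"translation":[-6,0,0],"spin":0},{"translation":[6,0,0],"spin":0},{"translation":[6,0,0],"spin":0},{"translation":[0,0,0],"spin":0},{"translation":[0,0,0],"spin":0}]'>/dev/null;python3 t.py|head -1
```

```text
t 43.95 tcp [ 0.456  -0.0051  0.3636] x [-0.0626 -0.0028 -0.998 ] jaw 11.73 j [ 1.12  0.03 -1.21  1.58  0.03  1.62  0.12]
t 44.7 tcp [ 0.4539 -0.0046  0.1917] x [-0.0481 -0.0012 -0.9988] jaw 11.74 j [ 1.06  0.16 -1.21  1.87  0.15  1.26  0.  ]
t 45.45 tcp [ 0.4643 -0.0041  0.2108] x [-0.0262 -0.0041 -0.9996] jaw 11.68 j [ 1.08  0.15 -1.23  1.84  0.15  1.28  0.01]
```

```bash
python3 -m inch '[{"translation":[-6,0,0],"spin":0},{"translation":[-6,0,0],"spin":0},{"translation":[6,0,0],"spin":0},{"translation":[6,0,0],"spin":0},{"translation":[0,0,0],"spin":0},{"translation":[0,0,0],"spin":0}]'>/dev/null;python3 - <<'E'
from h import *
go([.62,.1,.2],12)
E
```

```text
t 46.2 tcp [ 0.4735 -0.0029  0.2312] x [-0.0041 -0.0077 -1.    ] jaw 11.7 j [ 1.1   0.14 -1.25  1.81  0.14  1.3   0.02]
shift cm [ 2.98 16.45 -7.12] norm 18.17 spin -0.2978782655502812
```

```bash
python3 -m inch '[{"translation":[0,1.5,-0.7],"spin":0},{"translation":[0.3,2.2,-0.9],"spin":0},{"translation":[0.3,2.2,-0.9],"spin":0},{"translation":[0.3,2.2,-0.9],"spin":0},{"translation":[0.3,2.2,-0.9],"spin":0},{"translation":[0.3,2.2,-0.9],"spin":0},{"translation":[0.3,2.2,-0.9],"spin":0},{"translation":[0,1.2,-0.5],"spin":0},{"translation":[0,0,0],"spin":0},{"translation":[0,0,0],"spin":0}]' 0.45 ;python3 - <<'E'
from h import *
import json
st=r.read_state()
json.dump({k:list(st[k]) for k in("ee_pos","eef_rot")},open("w11.json","w"))
im=optics.camera("wrist")[:,:,::-1];cv2.imwrite("pics/w11.png",im)
crop(im,230,130,430,280,4,"pics/c11.png")
go([.62,.1,.2],12)
E
```

```text
time: 47.45
ee_pos: [0.6319, 0.0906, 0.243]
eef_rot: [0.454, 0.537, -0.448, 0.552]
ft_force: [0.2, -0.2, 0.0]
width: 0.0477
t 47.5 tcp [0.6319 0.0906 0.243 ] x [ 0.0223 -0.0066 -0.9997] jaw 10.76 j [ 0.52  0.56 -1.08  1.4   0.51  1.45 -0.35]
shift cm [ 4.27 -1.09 -1.19] norm 4.56 spin -1.2426437957903005
```

View pics/c11.png

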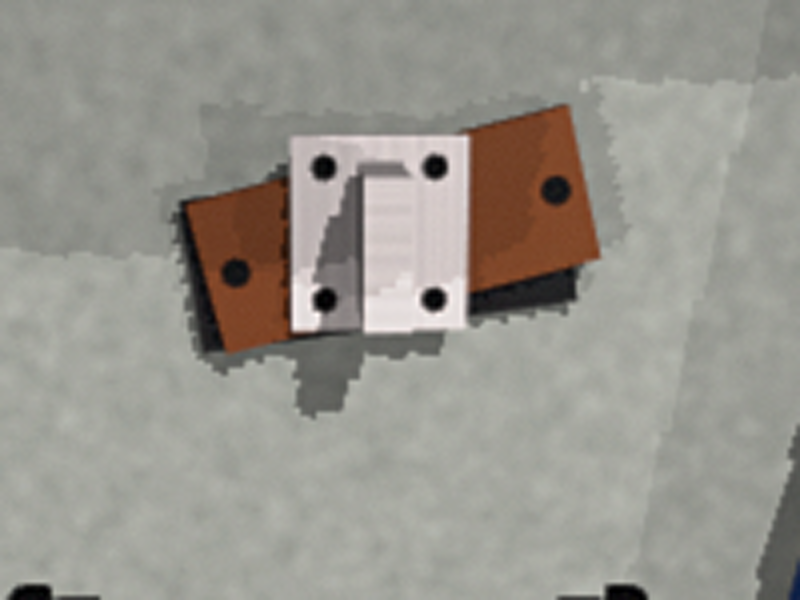

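Run:
```python
from h import *
import json
M=model("wrist",json.load(open("w11.json")))
f=lambda p,z:onplane(M,(230+(p[0]+.5)/4-.5,130+(p[1]+.5)/4-.5),z)[:2]
for c in([(290,137),(468,137),(468,332),(290,332)],[(323,167),(434,167),(434,300),(323,300)]):
    P=np.array([f(p,.018) for p in c]);e=np.roll(P,-1,0)-P
    print(P.mean(0),np.linalg.norm(e,axis=1),np.degrees(np.arctan2(e[:,1],e[:,0])))
P=np.array([f(p,.054) for p in[(363,178),(412,178),(412,330),(363,330)]]);print("tongue",P.mean(0),np.linalg.norm(np.roll(P,-1,0)-P,axis=1))
c=np.array([f(p,.018) for p in[(323,167),(434,167),(434,300),(323,300)]]).mean(0)
go([c[0],c[1],.1],11)
```

```text
[0.6447 0.1153] [0.0399 0.0444 0.0411 0.0443] [  10.7189  -77.9538 -169.4162  100.4539]
[0.6445 0.1157] [0.025  0.0302 0.0255 0.0302] [  10.6986  -78.2584 -169.3934  100.7486]
tongue [0.6445 0.1159] [0.01   0.0314 0.0102 0.0314]
t 47.5 tcp [0.6319 0.0906 0.243 ] x [ 0.0223 -0.0066 -0.9997] jaw 10.76 j [ 0.52  0.56 -1.08  1.4   0.51  1.45 -0.35]
shift cm [14.31  1.4  -2.38] norm 14.57 spin -0.2426437957903005
```

```bash
python3 -m inch '[{"translation":[1,0.4,-0.8],"spin":0},{"translation":[2.2,0.4,-0.8],"spin":0},{"translation":[2.2,0.3,-0.6],"spin":0},{"translation":[2.2,0,0],"spin":0},{"translation":[2.2,0,0],"spin":0},{"translation":[1.6,0,0],"spin":0},{"translation":[0.8,0,0],"spin":0},{"translation":[0,0,0],"spin":0},{"translation":[0,0,0],"spin":0}]';python3 - <<'E'
from h import *
go([.6446,.1157,.044],11)
E
```

```text
time: 48.62
ee_pos: [0.64, 0.1149, 0.1105]
eef_rot: [0.453, 0.538, -0.449, 0.552]
ft_force: [1.2, 0.4, 0.8]
width: 0.0473
t 48.62 tcp [0.64   0.1149 0.1105] x [ 0.0187 -0.0073 -0.9998] jaw 10.79 j [ 0.44  0.69 -1.    1.51  0.61  1.26 -0.45]
shift cm [ 6.66  0.35 -0.06] norm 6.67 spin -0.20817249595448573
```

```bash
python3 -m inch '[{"translation":[1.2,0.2,0],"spin":0},{"translation":[1.6,0.1,0],"spin":0},{"translation":[1.6,0,0],"spin":0},{"translation":[1.2,0,0],"spin":0},{"translation":[0.4,0,0],"spin":0},{"translation":[0,0,0],"spin":0},{"translation":[0,0,0],"spin":0}]';python3 - <<'E'
from h import *
go([.6446,.1157,.044],11)
E
```

```text
time: 49.5
ee_pos: [0.6448, 0.1151, 0.0469]
eef_rot: [0.453, 0.538, -0.448, 0.552]
ft_force: [-0.4, -0.2, -0.5]
width: 0.0478
t 49.5 tcp [0.6448 0.1151 0.0469] x [ 0.0196 -0.0072 -0.9998] jaw 10.78 j [ 0.41  0.76 -0.95  1.55  0.67  1.17 -0.49]
shift cm [ 0.29 -0.01 -0.07] norm 0.3 spin -0.22477447425796981
```

```bash
python3 -m inch '[{"translation":[0.2,0,0],"spin":0},{"translation":[0,0,0],"spin":0}]' >/dev/null&& python3 -m inch '[{"translation":[0,0,0],"spin":0},{"translation":[0,0,0],"spin":0},{"translation":[0,0,0],"spin":0},{"translation":[0,0,0],"spin":0}]' 0.97 12
python3 - <<'E'
from h import *
go([.6446,.1157,.12],11)
E
```

```text
time: 50.25
ee_pos: [0.6455, 0.1152, 0.0459]
eef_rot: [0.454, 0.537, -0.448, 0.552]
ft_force: [0.6, 0.6, 1.1]
width: 0.0156
t 50.25 tcp [0.6455 0.1152 0.0459] x [ 0.0214 -0.0071 -0.9997] jaw 10.77 j [ 0.41  0.76 -0.95  1.55  0.67  1.16 -0.49]
shift cm [-7.41  0.07  0.01] norm 7.41 spin -0.23318727762756453
```

```bash
python3 -m inch '[{"translation":[0,0,0],"spin":0},{"translation":[0,0,0],"spin":0}]'
python3 - <<'E'
from h import *
go([.6446,.1157,.12],11)
E
```

```text
time: 50.5
ee_pos: [0.6453, 0.1152, 0.0461]
eef_rot: [0.454, 0.537, -0.448, 0.552]
ft_force: [-0.1, -0.6, 1.5]
width: 0.0099
t 50.5 tcp [0.6453 0.1152 0.0461] x [ 0.021  -0.0073 -0.9998] jaw 10.77 j [ 0.41  0.76 -0.95  1.55  0.67  1.16 -0.49]
shift cm [-7.39  0.09  0.02] norm 7.39 spin -0.2333431899978251
```

```bash
python3 -m inch '[{"translation":[-0.4,0,0],"spin":0},{"translation":[-0.8,0,0],"spin":0},{"translation":[-1.5,0,0],"spin":0},{"translation":[-1.8,0,0],"spin":0},{"translation":[-2,0,0],"spin":0},{"translation":[-2,0,0],"spin":0},{"translation":[0,0,0],"spin":0},{"translation":[0,0,0],"spin":0}]'
python3 - <<'E'
from h import *
im=optics.camera("wrist")[:,:,::-1];cv2.imwrite("pics/w12.png",im)
go([.4485,.2725,.12],12.6)
E
```

```text
time: 51.5
ee_pos: [0.644, 0.1161, 0.1388]
eef_rot: [0.454, 0.537, -0.447, 0.553]
ft_force: [-0.7, -0.7, -0.6]
width: 0.0099
t 51.55 tcp [0.644  0.1162 0.1388] x [ 0.0238 -0.0068 -0.9997] jaw 10.78 j [ 0.44  0.67 -1.01  1.48  0.59  1.3  -0.44]
shift cm [  1.31 -16.32 -19.02] norm 25.1 spin -1.822723860172033
```

View pics/w12.png

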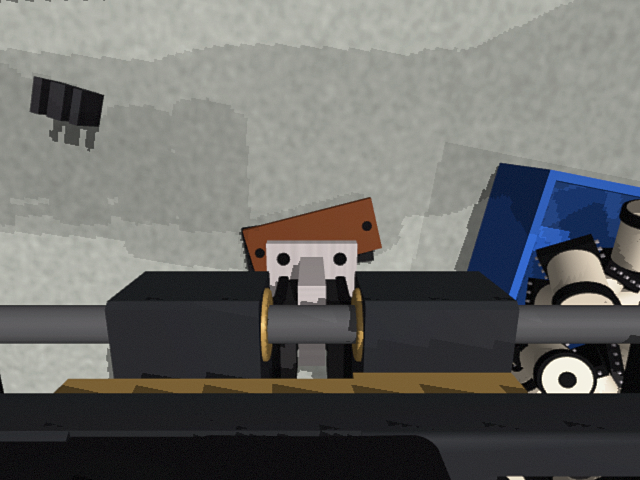

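Bracket lifted at (312,270); the brown board remains at (318,232). Moving to the near compartment.

```bash
python3 -m inch '[{"translation":[0,-1,-1.2],"spin":0},{"translation":[0,-1.7,-2],"spin":0},{"translation":[0,-1.7,-2],"spin":0},{"translation":[0,-1.7,-2],"spin":0},{"translation":[0,-1.7,-2],"spin":0},{"translation":[0,-1.7,-2],"spin":0},{"translation":[0,-1.7,-2],"spin":0},{"translation":[0,-1.7,-2],"spin":0},{"translation":[0,-1.7,-2],"spin":0},{"translation":[0,-1,-1],"spin":-1.8},{"translation":[0,0,0],"spin":0},{"translation":[0,0,0],"spin":0}]'
python3 - <<'E'
from h import *
im=optics.camera("wrist")[:,:,::-1];cv2.imwrite("pics/w13.png",im)
go([.4485,.2725,.06],12.6)
E
```

```text
time: 53.05
ee_pos: [0.4384, 0.2733, 0.1268]
eef_rot: [0.44, 0.548, -0.44, 0.56]
ft_force: [1.1, -0.7, 0.2]
width: 0.0097
t 53.1 tcp [0.4385 0.2733 0.1268] x [ 0.0128 -0.0105 -0.9999] jaw 13.08 j [ 0.34  0.44 -1.19  1.84  0.46  1.17 -0.77]
shift cm [6.7  0.89 0.22] norm 6.76 spin 0.47550500838043774
```

View pics/w13.png

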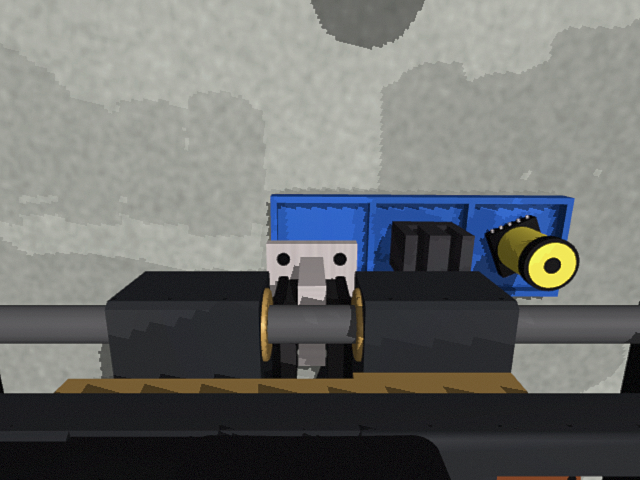

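```bash
python3 -m inch '[{"translation":[0.5,0.6,0.2],"spin":0.5},{"translation":[1.5,0.2,0],"spin":0},{"translation":[1.5,0,0],"spin":0},{"translation":[1.5,0,0],"spin":0},{"translation":[1,0,0],"spin":0},{"translation":[0,0,0],"spin":0},{"translation":[0,0,0],"spin":0}]'
python3 - <<'E'
from h import *
im=optics.camera("wrist")[:,:,::-1];cv2.imwrite("pics/w14.png",im)
go([.4485,.2725,.038],12.6)
E
```

```text
time: 53.98
ee_pos: [0.4488, 0.271, 0.0612]
eef_rot: [0.442, 0.546, -0.444, 0.556]
ft_force: [-0.6, 0.3, -0.5]
width: 0.0102
t 54.02 tcp [0.4488 0.2709 0.0612] x [ 0.0105 -0.011  -0.9999] jaw 12.38 j [ 0.27  0.54 -1.09  1.88  0.56  1.07 -0.84]
shift cm [ 2.32 -0.01 -0.19] norm 2.33 spin -0.22239280433122133
```

View pics/w14.png

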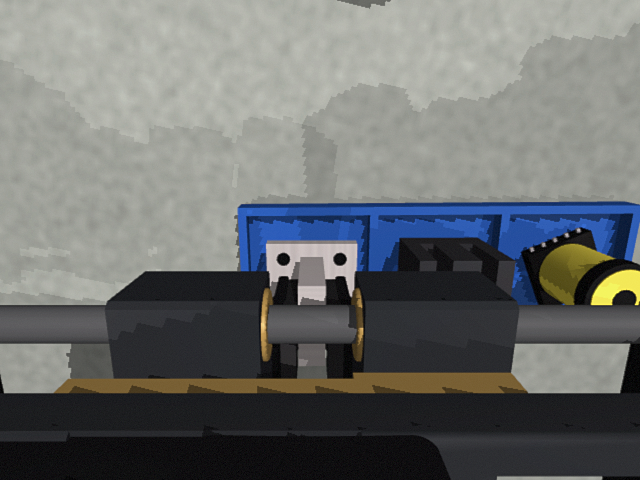

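```bash
python3 -m inch '[{"translation":[0.6,0,-0.1],"spin":0},{"translation":[0.6,0,0],"spin":0},{"translation":[0.4,0,0],"spin":0},{"translation":[0.2,0,0],"spin":0},{"translation":[0.1,0,0],"spin":0},{"translation":[0,0,0],"spin":0}]'
python3 - <<'E'
from h import *
go([.4485,.2725,.038],12.6)
E
```

```text
time: 54.78
ee_pos: [0.4493, 0.2719, 0.0416]
eef_rot: [0.443, 0.545, -0.444, 0.556]
ft_force: [0.2, -0.6, -0.2]
width: 0.0099
t 54.77 tcp [0.4493 0.2719 0.0416] x [ 0.0118 -0.0107 -0.9999] jaw 12.36 j [ 0.24  0.57 -1.07  1.89  0.59  1.04 -0.86]
shift cm [ 0.36 -0.07 -0.08] norm 0.37 spin -0.23826053446434514
```

```bash
python3 -m inch '[{"translation":[0.2,0,0],"spin":0},{"translation":[0.1,0,0],"spin":0},{"translation":[0.1,0,0],"spin":0},{"translation":[0.1,0,0],"spin":0}]'; python3 -m inch '[{"translation":[0.1,0,0],"spin":0},{"translation":[0.1,0,0],"spin":0}]'
```

```text
time: 55.28
ee_pos: [0.4497, 0.272, 0.0376]
eef_rot: [0.443, 0.545, -0.444, 0.557]
ft_force: [-5.0, -3.8, 15.6]
width: 0.0098
time: 55.52
ee_pos: [0.4497, 0.2721, 0.0375]
eef_rot: [0.443, 0.544, -0.444, 0.557]
ft_force: [-5.4, -5.3, 15.4]
width: 0.01
```

```bash
python3 -m inch '[{"translation":[0,0,0],"spin":0},{"translation":[0,0,0],"spin":0},{"translation":[0,0,0],"spin":0}]' 0.65 && python3 -m inch '[{"translation":[-1.5,0,0],"spin":0},{"translation":[-2.5,0,0],"spin":0},{"translation":[-2.5,0,0],"spin":0},{"translation":[-2.5,0,0],"spin":0},{"translation":[-2.5,0,1],"spin":0},{"translation":[-1.5,0,2],"spin":0},{"translation":[0,0,0],"spin":0}]'
python3 - <<'E'
from h import *
im=optics.camera("wrist")[:,:,::-1];cv2.imwrite("pics/w15.png",im)
cv2.imwrite("pics/side15.png",optics.camera("side")[:,:,::-1])
crop(cv2.imread("pics/side15.png"),180,160,420,340,3,"pics/c15.png")
go([.6622,-.0975,.15],11)
E
```

```text
time: 55.9
ee_pos: [0.4499, 0.2722, 0.0377]
eef_rot: [0.443, 0.544, -0.444, 0.558]
ft_force: [0.2, 0.2, 0.4]
width: 0.028
time: 56.78
ee_pos: [0.4541, 0.2458, 0.1774]
eef_rot: [0.443, 0.545, -0.442, 0.558]
ft_force: [0.1, -0.7, 0.1]
width: 0.0307
t 56.88 tcp [0.453  0.2469 0.1762] x [ 0.014  -0.0113 -0.9998] jaw 12.63 j [ 0.45  0.37 -1.23  1.79  0.39  1.25 -0.67]
shift cm [ 3.31 12.86 38.14] norm 40.38 spin 1.630407895589741
```

View pics/w15.png

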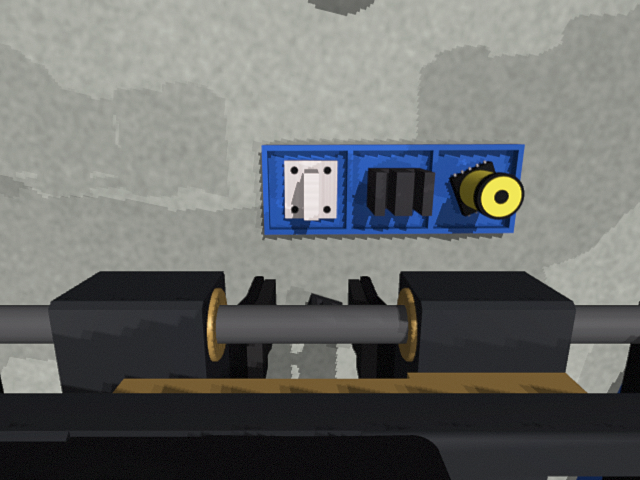

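View pics/c15.png

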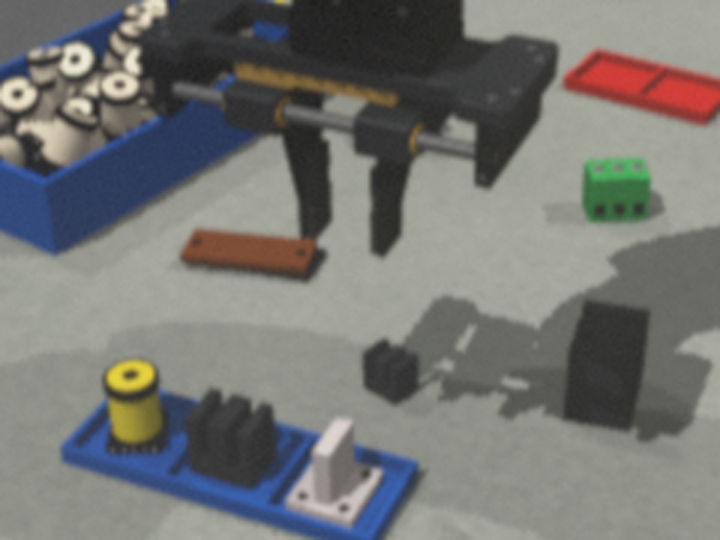

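Blue kit is complete: bracket flat at (311,190), and the boards look unmoved. Next the copper coil.

```bash
python3 -m inch '[{"translation":[0,0.4,1.2],"spin":0},{"translation":[0,0.8,2.5],"spin":0},{"translation":[0,0.8,2.5],"spin":0},{"translation":[0,0.8,2.5],"spin":0},{"translation":[0,0.8,2.5],"spin":0},{"translation":[0,0.8,2.5],"spin":0},{"translation":[0,0.8,2.5],"spin":0},{"translation":[0,0.8,2.5],"spin":0},{"translation":[0,0.9,2.5],"spin":0},{"translation":[0,0.9,2.5],"spin":0},{"translation":[0,0.9,2.5],"spin":0},{"translation":[0,0.9,2.5],"spin":0},{"translation":[0.3,0.9,2.5],"spin":0},{"translation":[0.3,0.9,2.5],"spin":0},{"translation":[0.3,0.9,2.5],"spin":0},{"translation":[0,0.4,1],"spin":0},{"translation":[0,0,0],"spin":0},{"translation":[0,0,0],"spin":0}]' 0.33 15
python3 - <<'E'
from h import *
import json
st=r.read_state()
json.dump({k:list(st[k]) for k in("ee_pos","eef_rot")},open("w16.json","w"))
im=optics.camera("wrist")[:,:,::-1];cv2.imwrite("pics/w16.png",im)
go([.6624,-.0975,.08],11)
M=model("wrist",st)
h=cv2.cvtColor(im,cv2.COLOR_BGR2HSV)
n,l,s,c=cv2.connectedComponentsWithStats(cv2.inRange(h,np.array((5,150,60)),np.array((14,255,255))))
for i in range(1,n):
    if s[i][4]>200: print(s[i],c[i],onplane(M,c[i],.045))
E
```

```text
time: 59.12
ee_pos: [0.6631, -0.0997, 0.1585]
eef_rot: [0.436, 0.554, -0.443, 0.554]
ft_force: [-0.7, 0.0, 0.5]
width: 0.0583
t 59.17 tcp [ 0.6631 -0.0996  0.1586] x [-0.0057 -0.0082 -1.    ] jaw 13.23 j [ 0.73  0.7  -1.    1.38  0.59  1.38 -0.05]
shift cm [ 7.86  0.04 -0.28] norm 7.86 spin 2.2335297168279595
[ 291  220   43   41 1230] [311.6764 239.7106] [ 0.6626 -0.0969  0.045 ]
```

View pics/w16.png

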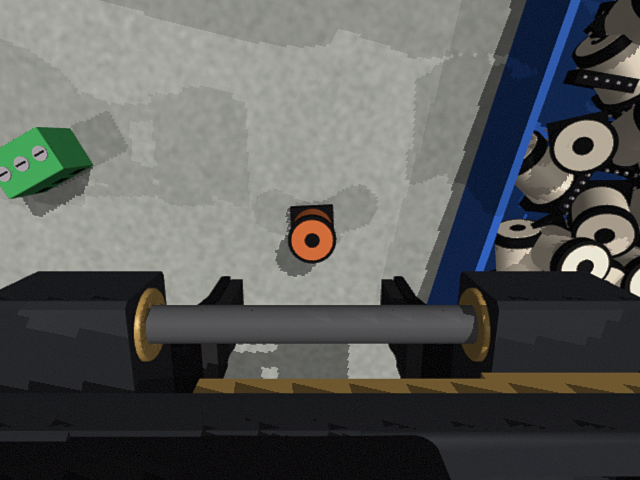

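Run:
```python
from h import *
D=model("side")
p=onplane(D,(197,238),0);print(p)
for z in(.03,.04,.05,.06,.07,.08,.1): print(z,proj(D,[p[0],p[1],z]))
import json
M=model("wrist",json.load(open("w16.json")))
print("wall bottom",onplane(M,(432,270),0),"rim",[onplane(M,(478,270),z) for z in(.04,.06,.08)])
d=cv2.imread("pics/side0.png");crop(d,130,130,310,250,4,"pics/c16.png")
```

```text
[0.7898 0.1717 0.    ]
0.03 [195.1101 226.2606]
0.04 [194.4667 222.2638]
0.05 [193.8164 218.2241]
0.06 [193.159  214.1408]
0.07 [192.4945 210.0131]
0.08 [191.8228 205.8404]
0.1 [190.457  197.3567]
wall bottom [ 0.7622 -0.11    0.    ] rim [array([ 0.7777, -0.0927,  0.04  ]), array([ 0.768 , -0.0882,  0.06  ]), array([ 0.7583, -0.0837,  0.08  ])]
```

View pics/c16.png

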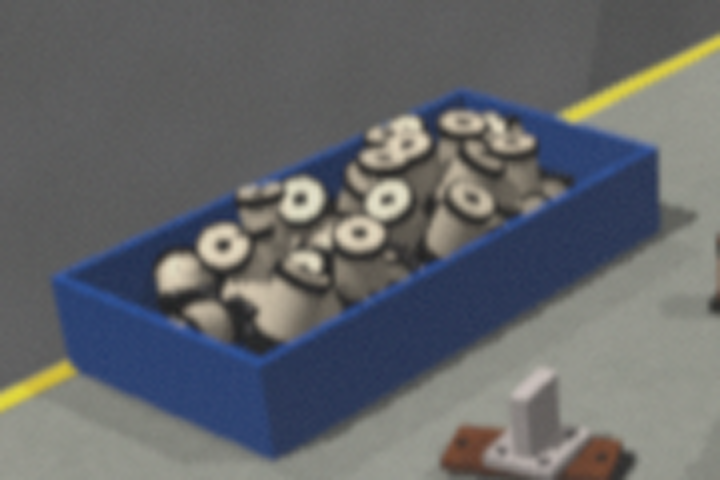

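Crate rim is about 60 mm high, below the gripper body at 92 mm, so the grasp is clear. The copper coil measures (0.6626, -0.097).

```bash
python3 -m inch '[{"translation":[1,0,-0.3],"spin":0},{"translation":[2,0,0],"spin":0},{"translation":[2,0,0],"spin":0},{"translation":[2,0,0],"spin":0},{"translation":[1.6,0,0],"spin":0},{"translation":[1,0,0],"spin":0},{"translation":[0.5,0,0],"spin":0},{"translation":[0,0,0],"spin":0}]'
python3 - <<'E'
from h import *
go([.6626,-.097,.0395],11)
E
```

```text
time: 60.18
ee_pos: [0.6604, -0.0958, 0.0492]
eef_rot: [0.435, 0.555, -0.442, 0.554]
ft_force: [-1.2, 0.1, 1.3]
width: 0.0581
t 60.17 tcp [ 0.6604 -0.0958  0.0492] x [-0.0076 -0.0079 -0.9999] jaw 13.37 j [ 0.71  0.79 -0.94  1.48  0.67  1.22 -0.1 ]
shift cm [0.97 0.2  0.16] norm 1.01 spin 2.366789502049926
```

```bash
python3 -m inch '[{"translation":[0.5,0.2,0.1],"spin":0},{"translation":[0.4,0,0],"spin":0},{"translation":[0,0,0],"spin":0}]' && python3 -m inch '[{"translation":[0,0,0],"spin":0},{"translation":[0,0,0],"spin":0},{"translation":[0,0,0],"spin":0},{"translation":[0,0,0],"spin":0}]' 0.8 15
python3 - <<'E'
from h import *
go([.5724,-.285,.15],3.7)
E
```

```text
time: 60.55
ee_pos: [0.6635, -0.0966, 0.041]
eef_rot: [0.435, 0.554, -0.442, 0.555]
ft_force: [-0.1, 0.5, -0.3]
width: 0.0584
time: 61.05
ee_pos: [0.6636, -0.0965, 0.0414]
eef_rot: [0.435, 0.554, -0.442, 0.555]
ft_force: [-0.2, -0.0, 0.8]
width: 0.0307
t 61.05 tcp [ 0.6636 -0.0965  0.0414] x [-0.005  -0.0084 -1.    ] jaw 13.35 j [ 0.7   0.81 -0.93  1.48  0.68  1.2  -0.11]
shift cm [-10.65 -13.3   16.31] norm 23.59 spin 9.65210147745114
```

```bash
python3 -m inch '[{"translation":[-1,0,0],"spin":0},{"translation":[-2,0,0],"spin":0},{"translation":[-2,0,0],"spin":0},{"translation":[-2,-0.5,0.6],"spin":0},{"translation":[-1,-1.5,1.8],"spin":0},{"translation":[-0.5,-2,2.5],"spin":0},{"translation":[0,-2,2.5],"spin":0},{"translation":[0,-2,2.5],"spin":0},{"translation":[0,-2,2.5],"spin":0},{"translation":[0,-1.5,1.8],"spin":0},{"translation":[0,-0.8,1],"spin":0},{"translation":[0,0,0],"spin":0},{"translation":[0,0,0],"spin":0}]'
python3 - <<'E'
from h import *
im=optics.camera("wrist")[:,:,::-1];cv2.imwrite("pics/w17.png",im)
go([.5724,-.285,.065],13)
import json
st=r.read_state()
json.dump({k:list(st[k]) for k in("ee_pos","eef_rot")},open("w17.json","w"))
E
```

```text
time: 62.68
ee_pos: [0.578, -0.2797, 0.1463]
eef_rot: [0.436, 0.55, -0.441, 0.559]
ft_force: [-0.6, -0.0, -1.2]
width: 0.0312
t 62.73 tcp [ 0.578  -0.2797  0.1462] x [ 0.0042 -0.0136 -0.9999] jaw 13.34 j [ 1.08  0.64 -1.02  1.5   0.57  1.31  0.25]
shift cm [ 8.13 -0.68  0.27] norm 8.16 spin 0.34357028852737415
```

View pics/w17.png

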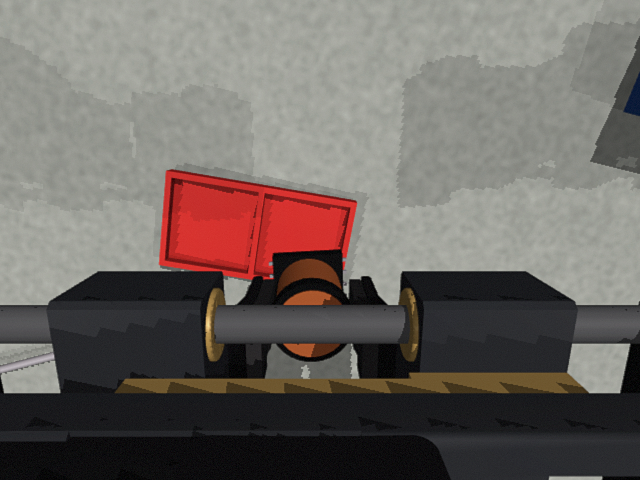

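Run:
```python
from h import *
import json
M=model("wrist",json.load(open("w17.json")))
a,b,c=[onplane(M,p,.012)[:2] for p in((168,170),(356,201),(160,266))]
print(a,b,c,np.linalg.norm(b-a),np.linalg.norm(c-a),np.degrees(np.arctan2(*(b-a)[::-1])))
u=(b-a)/np.linalg.norm(b-a);v=(c-a)/np.linalg.norm(c-a)
m=(a+b)/2+v*.034;print(m,m+u*.032,m-u*.032)
```

```text
[ 0.4738 -0.2578] [ 0.6034 -0.2488] [ 0.478  -0.3272] 0.12982577256798009 0.06946446235891815 3.9807081653292076
[ 0.5406 -0.2873] [ 0.5726 -0.285 ] [ 0.5087 -0.2895]
```

Red tray centre agrees, at (0.5406, -0.2873), yaw 3.9°. Lowering copper into the far compartment.

```bash
python3 -m inch '[{"translation":[0.8,-0.5,0.2],"spin":0},{"translation":[1.8,-0.2,0.1],"spin":0},{"translation":[1.8,0,0],"spin":0},{"translation":[1.6,0,0],"spin":0},{"translation":[1.2,0,0],"spin":0},{"translation":[0.4,0,0],"spin":0},{"translation":[0,0,0],"spin":0}]'
python3 - <<'E'
from h import *
im=optics.camera("wrist")[:,:,::-1];cv2.imwrite("pics/w18.png",im)
go([.573,-.2848,.0454],13)
E
```

```text
time: 63.6
ee_pos: [0.5717, -0.2829, 0.063]
eef_rot: [0.435, 0.552, -0.44, 0.558]
ft_force: [-0.9, -1.0, -0.5]
width: 0.0314
t 63.65 tcp [ 0.5718 -0.283   0.0633] x [ 0.0023 -0.0116 -0.9999] jaw 13.54 j [ 1.07  0.72 -0.96  1.58  0.63  1.18  0.21]
shift cm [1.79 0.07 0.19] norm 1.8 spin 0.5377391510279921
```

View pics/w18.png

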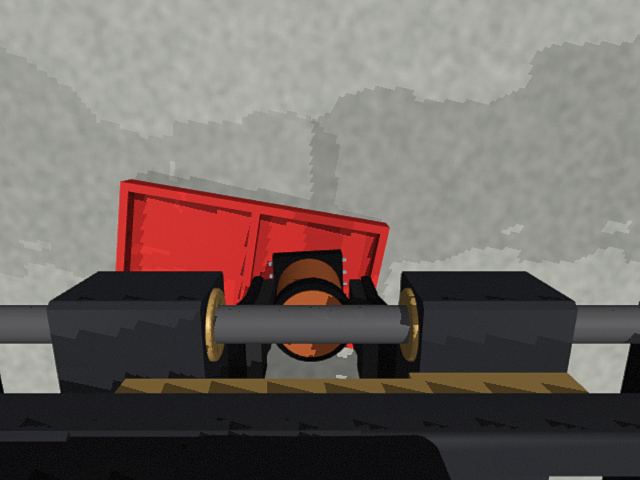

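```bash
python3 -m inch '[{"translation":[0.6,0.1,0.2],"spin":0},{"translation":[0.5,0,0],"spin":0},{"translation":[0.3,0,0],"spin":0},{"translation":[0.1,0,0],"spin":0},{"translation":[0,0,0],"spin":0}]'; python3 -m inch '[{"translation":[0.1,0,0],"spin":0},{"translation":[0.1,0,0],"spin":0}]'
```

```text
time: 64.28
ee_pos: [0.5741, -0.2853, 0.0485]
eef_rot: [0.435, 0.552, -0.44, 0.559]
ft_force: [0.3, -0.3, -0.1]
width: 0.0312
time: 64.53
ee_pos: [0.5742, -0.2854, 0.0466]
eef_rot: [0.435, 0.551, -0.44, 0.559]
ft_force: [0.5, 0.3, -0.8]
width: 0.0309
```

```bash
python3 -m inch '[{"translation":[0.1,0,0],"spin":0},{"translation":[0.1,0,0],"spin":0},{"translation":[0.1,0,0],"spin":0}]'; python3 -m inch '[{"translation":[0.1,0,0],"spin":0}]'
```

```text
time: 64.9
ee_pos: [0.5745, -0.2859, 0.045]
eef_rot: [0.435, 0.551, -0.441, 0.56]
ft_force: [-6.4, 1.1, 12.4]
width: 0.0314
time: 65.03
ee_pos: [0.5746, -0.286, 0.0451]
eef_rot: [0.435, 0.551, -0.441, 0.56]
ft_force: [-5.2, 0.7, 10.1]
width: 0.0307
```

```bash
python3 -m inch '[{"translation":[0,0,0],"spin":0},{"translation":[0,0,0],"spin":0},{"translation":[0,0,0],"spin":0}]' 0.35 && python3 -m inch '[{"translation":[-1.5,0,0],"spin":0},{"translation":[-2.5,0,0],"spin":0},{"translation":[-2.5,0,0],"spin":0},{"translation":[-3,0,0],"spin":0},{"translation":[-2.5,0,-1],"spin":0},{"translation":[-1.5,-1,-2],"spin":0},{"translation":[0,-1,-2],"spin":0},{"translation":[0,0,0],"spin":0}]'
python3 - <<'E'
from h import *
im=optics.camera("wrist")[:,:,::-1];cv2.imwrite("pics/w19.png",im)
cv2.imwrite("pics/side19.png",optics.camera("side")[:,:,::-1])
crop(cv2.imread("pics/side19.png"),290,150,470,260,4,"pics/c19.png")
go([.469,-.0926,.17],-50)
E
```

```text
time: 65.4
ee_pos: [0.5748, -0.286, 0.0454]
eef_rot: [0.435, 0.551, -0.441, 0.56]
ft_force: [-0.2, 0.5, -0.8]
width: 0.0524
time: 66.4
ee_pos: [0.543, -0.2355, 0.1902]
eef_rot: [0.434, 0.55, -0.44, 0.562]
ft_force: [0.2, -0.2, 0.3]
width: 0.0568
t 66.5 tcp [ 0.5436 -0.2373  0.1898] x [ 0.0086 -0.0155 -0.9998] jaw 13.54 j [ 1.16  0.51 -1.1   1.59  0.48  1.32  0.24]
shift cm [  1.69  -3.87 -15.84] norm 16.4 spin 63.53676827892767
```

View pics/w19.png

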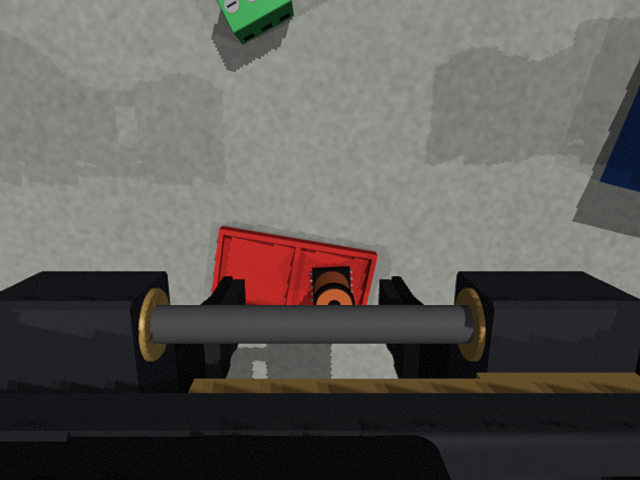

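View pics/c19.png

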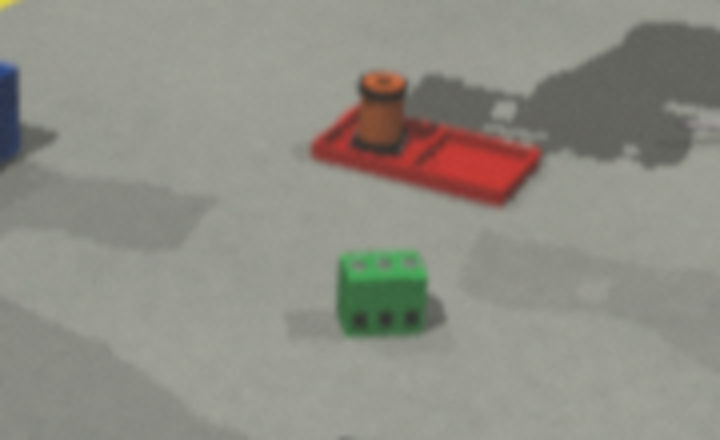

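Copper coil stands upright in the far red compartment. Now the green block.

```bash
python3 -m inch '[{"translation":[0,-0.4,-1.4],"spin":0},{"translation":[0,-0.6,-2.4],"spin":0},{"translation":[0,-0.6,-2.4],"spin":0},{"translation":[0,-0.6,-2.4],"spin":0},{"translation":[0,-0.6,-2.4],"spin":0},{"translation":[0,-0.6,-2.4],"spin":0},{"translation":[0,-0.5,-2],"spin":6},{"translation":[0,0,0],"spin":6},{"translation":[0,0,0],"spin":6},{"translation":[0,0,0],"spin":6},{"translation":[0,0,0],"spin":6},{"translation":[0,0,0],"spin":6},{"translation":[0,0,0],"spin":6},{"translation":[0,0,0],"spin":6},{"translation":[0,0,0],"spin":6},{"translation":[0,0,0],"spin":6},{"translation":[0,0,0],"spin":3.5},{"translation":[0,0,0],"spin":0},{"translation":[0,0,0],"spin":0}]'
python3 - <<'E'
from h import *
import json
st=r.read_state()
json.dump({k:list(st[k]) for k in("ee_pos","eef_rot")},open("w20.json","w"))
im=optics.camera("wrist")[:,:,::-1];cv2.imwrite("pics/w20.png",im);crop(im,220,120,420,280,4,"pics/c20.png")
go([.469,-.0926,.17],-50)
E
```

```text
time: 68.88
ee_pos: [0.4624, -0.0817, 0.1825]
eef_rot: [-0.667, -0.228, 0.669, -0.234]
ft_force: [0.3, 0.6, -0.1]
width: 0.0565
t 68.92 tcp [ 0.4624 -0.0817  0.1825] x [ 0.0007 -0.0085 -1.    ] jaw -51.85 j [ 1.14  0.15 -1.12  1.89  0.15  1.19 -0.94]
shift cm [1.26 1.26 0.15] norm 1.79 spin -1.8459457779430295
```

View pics/c20.png

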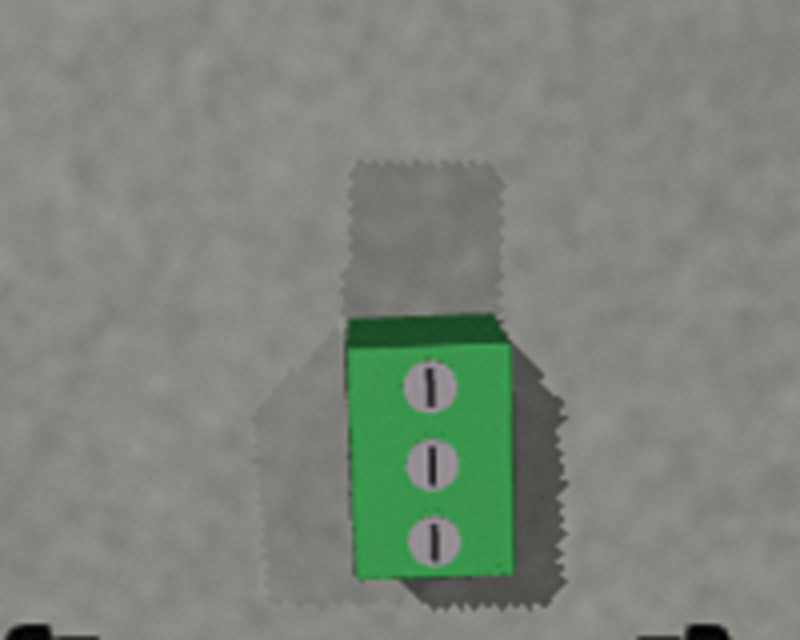

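Run:
```python
from h import *
import json
M=model("wrist",json.load(open("w20.json")))
f=lambda p,z:onplane(M,(220+(p[0]+.5)/4-.5,120+(p[1]+.5)/4-.5),z)[:2]
P=np.array([f(p,.038) for p in[(348,347),(511,343),(514,575),(356,579)]]);e=np.roll(P,-1,0)-P
print(P.mean(0),np.linalg.norm(e,axis=1),np.degrees(np.arctan2(e[:,1],e[:,0])))
print(f((432,464),.038))
c=P.mean(0);go([c[0],c[1],.07],-50.5);go([c[0],c[1],.029],-50.5)
```

```text
[ 0.4693 -0.0923] [0.0294 0.0437 0.0295 0.0438] [ -50.4486 -139.8196  129.5962   39.9728]
[ 0.4692 -0.0924]
t 68.92 tcp [ 0.4624 -0.0817  0.1825] x [ 0.0007 -0.0085 -1.    ] jaw -51.85 j [ 1.14  0.15 -1.12  1.89  0.15  1.19 -0.94]
shift cm [11.26  1.18  0.05] norm 11.33 spin -1.3459457779430295
t 68.92 tcp [ 0.4624 -0.0817  0.1825] x [ 0.0007 -0.0085 -1.    ] jaw -51.85 j [ 1.14  0.15 -1.12  1.89  0.15  1.19 -0.94]
shift cm [15.36  1.15  0.03] norm 15.41 spin -1.3459457779430295
```

```bash
python3 -m inch '[{"translation":[0.5,0.6,0],"spin":-1.5},{"translation":[2,0.5,0],"spin":0},{"translation":[2.2,0,0],"spin":0},{"translation":[2.2,0,0],"spin":0},{"translation":[2,0,0],"spin":0},{"translation":[1.5,0,0],"spin":0},{"translation":[0,0,0],"spin":0},{"translation":[0,0,0],"spin":0}]'
python3 - <<'E'
from h import *
go([.4693,-.0923,.029],-50.2)
E
```

```text
time: 69.92
ee_pos: [0.471, -0.0935, 0.0738]
eef_rot: [-0.664, -0.24, 0.665, -0.245]
ft_force: [-0.5, -0.0, 0.8]
width: 0.0566
t 69.92 tcp [ 0.471  -0.0935  0.0738] x [ 0.0011 -0.0075 -1.    ] jaw -49.83 j [ 1.01  0.36 -1.03  1.98  0.37  1.01 -1.06]
shift cm [ 4.48 -0.24  0.04] norm 4.49 spin 0.37179127100279175
```

```bash
python3 -m inch '[{"translation":[0.8,-0.2,0],"spin":0},{"translation":[1.2,0,0],"spin":0},{"translation":[1,0,0],"spin":0},{"translation":[0.7,0,0],"spin":0},{"translation":[0.3,0,0],"spin":0},{"translation":[0,0,0],"spin":0}]'
python3 - <<'E'
from h import *
go([.4693,-.0923,.029],-50.2)
E
```

```text
time: 70.68
ee_pos: [0.4703, -0.0925, 0.0318]
eef_rot: [-0.664, -0.24, 0.664, -0.246]
ft_force: [-1.0, -0.5, -0.5]
width: 0.0566
t 70.67 tcp [ 0.4703 -0.0925  0.0318] x [ 0.0023 -0.0084 -1.    ] jaw -49.82 j [ 0.96  0.43 -0.98  2.01  0.45  0.93 -1.12]
shift cm [ 0.28 -0.08  0.06] norm 0.3 spin 0.37868635747972235
```

```bash
python3 -m inch '[{"translation":[0.2,0,0],"spin":0},{"translation":[0,0,0],"spin":0}]' >/dev/null && python3 -m inch '[{"translation":[0,0,0],"spin":0},{"translation":[0,0,0],"spin":0},{"translation":[0,0,0],"spin":0},{"translation":[0,0,0],"spin":0}]' 0.8 15
python3 - <<'E'
from h import *
go([.5087,-.2893,.14],-86.2)
E
```

```text
time: 71.42
ee_pos: [0.4708, -0.0927, 0.0304]
eef_rot: [0.664, 0.239, -0.664, 0.246]
ft_force: [0.9, 0.5, -0.8]
width: 0.0298
t 71.42 tcp [ 0.4708 -0.0927  0.0304] x [ 0.0036 -0.009  -1.    ] jaw -49.83 j [ 0.96  0.43 -0.97  2.01  0.45  0.93 -1.13]
shift cm [-10.77  17.56   9.82] norm 22.82 spin 36.365681503365636
```

```bash
python3 -m inch '[{"translation":[-1,0,0],"spin":0},{"translation":[-2,0,0],"spin":0},{"translation":[-2,0,0],"spin":0},{"translation":[-2,0.6,0.4],"spin":0},{"translation":[-1.2,2,1.1],"spin":0},{"translation":[-0.3,2.3,1.3],"spin":0},{"translation":[0,2.3,1.3],"spin":0},{"translation":[0,2.3,1.3],"spin":0},{"translation":[0,2.3,1.3],"spin":0},{"translation":[0,2.3,1.3],"spin":0},{"translation":[0,1.6,0.8],"spin":6},{"translation":[0,0,0],"spin":6},{"translation":[0,0,0],"spin":6},{"translation":[0,0,0],"spin":6},{"translation":[0,0,0],"spin":6},{"translation":[0,0,0],"spin":6},{"translation":[0,0,0],"spin":0},{"translation":[0,0,0],"spin":0}]'
python3 - <<'E'
from h import *
im=optics.camera("wrist")[:,:,::-1];cv2.imwrite("pics/w21.png",im)
go([.5087,-.2893,.06],-86.2)
E
```

```text
time: 73.68
ee_pos: [0.5053, -0.2821, 0.1194]
eef_rot: [-0.706, -0.018, 0.707, -0.021]
ft_force: [0.4, -0.5, -1.1]
width: 0.0302
t 73.72 tcp [ 0.5052 -0.2821  0.1194] x [-0.0009 -0.0046 -1.    ] jaw -86.84 j [ 1.08  0.45 -0.81  1.7   0.35  1.15 -1.34]
shift cm [ 5.94  0.71 -0.32] norm 5.99 spin -0.6446067016402992
```

View pics/w21.png

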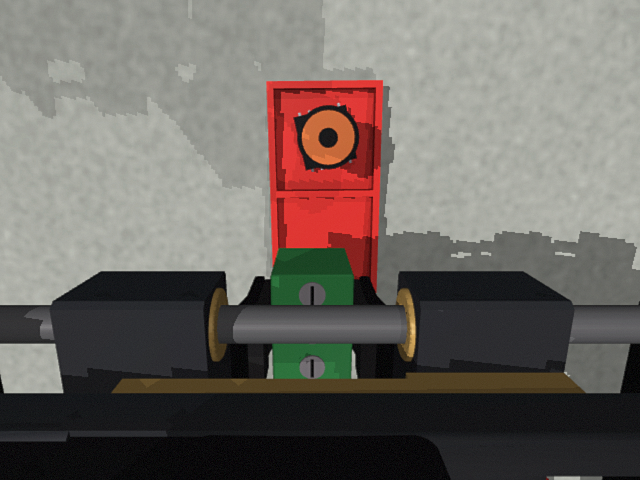

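```bash
python3 -m inch '[{"translation":[0.6,0.5,-0.4],"spin":-0.6},{"translation":[1.4,0.2,0],"spin":0},{"translation":[1.4,0,0],"spin":0},{"translation":[1.2,0,0],"spin":0},{"translation":[0.6,0,0],"spin":0},{"translation":[0,0,0],"spin":0},{"translation":[0,0,0],"spin":0}]'
python3 - <<'E'
from h import *
im=optics.camera("wrist")[:,:,::-1];cv2.imwrite("pics/w22.png",im)
go([.5095,-.2893,.0344],-86.2)
E
```

```text
time: 74.6
ee_pos: [0.5093, -0.2893, 0.0626]
eef_rot: [-0.706, -0.023, 0.708, -0.025]
ft_force: [-0.7, -0.5, -0.3]
width: 0.0302
t 74.65 tcp [ 0.5093 -0.2894  0.0626] x [-0.0022 -0.0033 -1.    ] jaw -86.05 j [ 1.05  0.53 -0.77  1.72  0.42  1.06 -1.36]
shift cm [ 2.82 -0.02 -0.03] norm 2.82 spin 0.14506489334985417
```

View pics/w22.png

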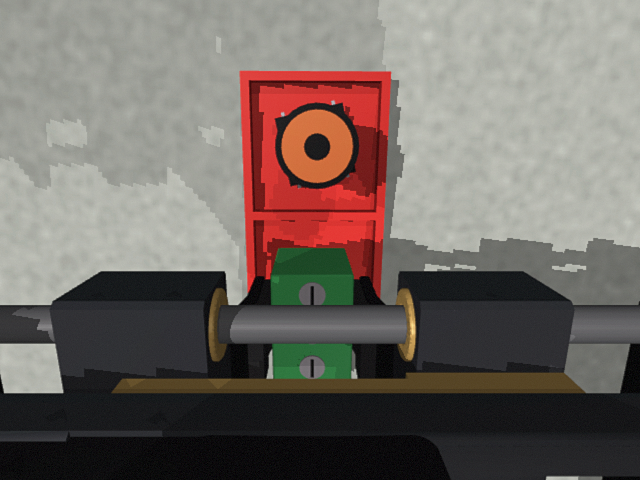

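```bash
python3 -m inch '[{"translation":[0.7,0,0],"spin":0},{"translation":[0.7,0,0],"spin":0},{"translation":[0.5,0,0],"spin":0},{"translation":[0.2,0,0],"spin":0},{"translation":[0,0,0],"spin":0}]'; python3 -m inch '[{"translation":[0.2,0,0],"spin":0},{"translation":[0.1,0,0],"spin":0}]'
```

```text
time: 75.28
ee_pos: [0.5094, -0.2897, 0.0405]
eef_rot: [-0.706, -0.023, 0.707, -0.026]
ft_force: [0.5, -0.1, -1.4]
width: 0.03
time: 75.53
ee_pos: [0.5096, -0.2897, 0.0376]
eef_rot: [-0.706, -0.023, 0.707, -0.026]
ft_force: [-0.6, -0.0, -0.4]
width: 0.0301
```

```bash
python3 -m inch '[{"translation":[0.2,0,0],"spin":0},{"translation":[0.1,0,0],"spin":0}]'; python3 -m inch '[{"translation":[0.1,0,0],"spin":0},{"translation":[0.1,0,0],"spin":0}]';python3 -m inch '[{"translation":[0.1,0,0],"spin":0}]'
```

```text
time: 75.78
ee_pos: [0.5097, -0.2898, 0.0345]
eef_rot: [-0.706, -0.023, 0.707, -0.026]
ft_force: [-0.3, 0.5, 0.1]
width: 0.0297
time: 76.03
ee_pos: [0.5098, -0.2897, 0.0343]
eef_rot: [-0.706, -0.023, 0.707, -0.026]
ft_force: [-6.2, 3.2, 14.8]
width: 0.03
time: 76.15
ee_pos: [0.5098, -0.2897, 0.0343]
eef_rot: [-0.706, -0.022, 0.708, -0.026]
ft_force: [-5.1, 2.4, 12.4]
width: 0.0293
```

Contact. Releasing and retreating for the last check.

```bash
python3 -m inch '[{"translation":[0,0,0],"spin":0},{"translation":[0,0,0],"spin":0},{"translation":[0,0,0],"spin":0}]' 0.42 && python3 -m inch '[{"translation":[-1.5,0,0],"spin":0},{"translation":[-2.5,0,0],"spin":0},{"translation":[-3,0,0],"spin":0},{"translation":[-4,0,0],"spin":0},{"translation":[-4,0,1],"spin":0},{"translation":[-3,0,3],"spin":0},{"translation":[0,0,3],"spin":0},{"translation":[0,0,0],"spin":0},{"translation":[0,0,0],"spin":0}]'
python3 - <<'E'
from h import *
im=optics.camera("wrist")[:,:,::-1];cv2.imwrite("pics/w23.png",im)
s=optics.camera("scene")[:,:,::-1];d=optics.camera("side")[:,:,::-1]
cv2.imwrite("pics/scene23.png",s);cv2.imwrite("pics/side23.png",d)
crop(s,160,130,460,370,2.6,"pics/c23.png")
crop(d,190,150,440,350,3,"pics/c24.png")
E
```

```text
time: 76.53
ee_pos: [0.51, -0.2898, 0.0345]
eef_rot: [-0.706, -0.022, 0.707, -0.026]
ft_force: [-0.5, 0.1, -0.4]
width: 0.0482
time: 77.65
ee_pos: [0.4407, -0.2923, 0.2281]
eef_rot: [0.708, 0.022, -0.706, 0.029]
ft_force: [0.7, 1.2, -0.6]
width: 0.0506
```

View pics/c23.png

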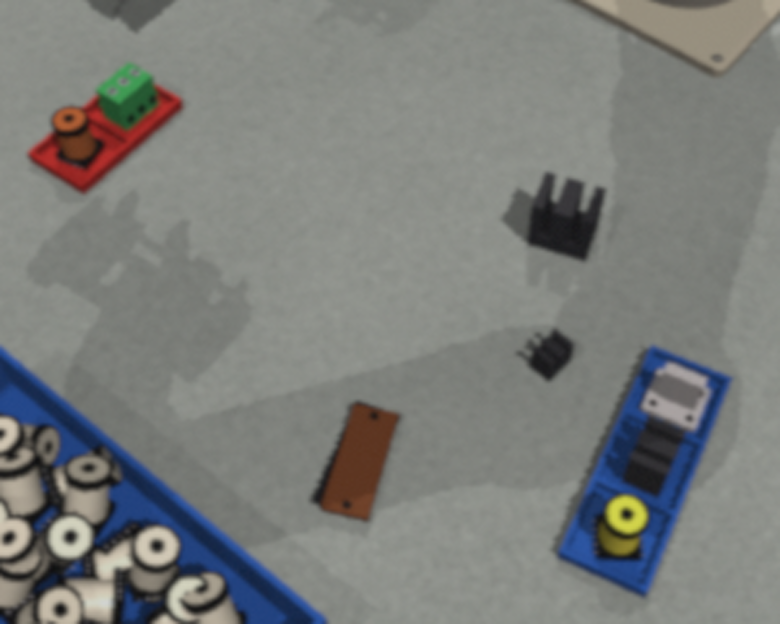

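View pics/c24.png

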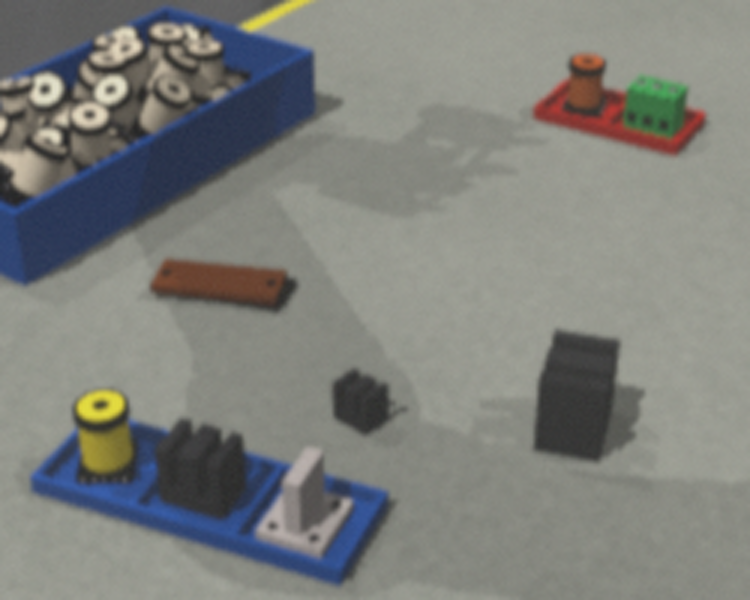

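View pics/w23.png

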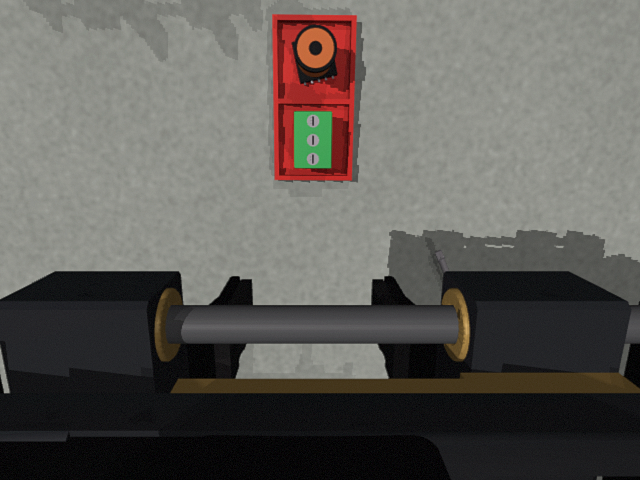

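Run:
```python
from bench import close_job
print(close_job())
```

```text
the job is handed in; nothing more can be done
None
```

Both kits are made up and handed in at about 78 s of the 123 s allowed; the hand-in reports no verdict.

- **Blue tray:** the yellow coil is in the far compartment, the 40 mm ferrite core (the middle-sized of three) in the middle one, and the bracket in the near one.
- **Red tray:** the copper coil is in the far compartment and the green block in the near one.
- **Setting down:** I lowered each part until I felt contact (about 10–16 N) and then released it. The parts had up to about 1–2° of tilt just before release.

In the last scene, side and wrist pictures all five parts stand upright inside their compartments and the gripper is clear. The brown board's corners match the first picture to about 1 pixel (about 1.3 mm). The black board is mostly hidden, so I could not check it as closely, and I did not measure the spool or look-alikes again, but I never reached for them.

**What went less well:** fast moves gradually tilted the tool, to about 3.6° at worst. I pressed the open fingertips on bare bench, peaking at about 35 N, to level it, and this did not work. Quick up-and-down moves in free air brought it back, so the tilt was 1.2° when I gripped the bracket.

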